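# Reload the leaf drill jig

### The arm

A 6-joint arm with a two-finger parallel gripper is mounted at the origin on the work surface. World frame = base frame: x ahead of the robot, y to its left, z up, the work surface at z = 0. Lengths are in m, angles in rad, forces in N, time in s.
With the tool pointing down it reaches from about 0.225 to 0.875 m from the base axis. Payload 3.4 kg.
Tool frame: the origin (TCP) lies between the finger pads; the fingertips stand 25 mm ahead of it and the grasp point (between the pads) lies 6 mm ahead of it; z points along the fingers, y is the line along which they close (so a half turn about z gives the same grasp; the last joint's range is limited). The gripper opens to 85 mm and grips with 20 to 120 N. Pads are 22 mm wide; open, the fingers measure 114 mm over their backs; the gripper's body (76 mm by 85 mm) begins 54 mm behind the grasp point. The pads swing forward as they close: fully open they stand 13 mm farther back than shut.
Start: joints at [-1.289, 0.276, 1.505, -0, 1.361, -0.121], TCP at [0.225, -0.529, 0.256] pointing down, gripper open.
Joint ranges: [-2.89, 2.89], [-0.75, 2.08], [0.22, 2.7], [-1.18, 4.32], [0.11, 2.71], [-2.7, 2.7]. Speed limits (rad/s): [2.57, 2.57, 3.14, 3.14, 3.14, 3.14].

### API

Orientations are given as a unit quaternion [w, x, y, z].
In Python, from rig import manip, cams, ticket gives the robot as it stands.
- The arm moves only by the tool step_arm, never from a script. Its argument "increments" is a list of rows, each an object with "dp": the shift along the world's x, y, z each as a share of 0.2 m, from -1 to 1, a list of three; "yaw": the turn about the world's z as a share of 0.15 rad, from -1 to 1; "grip": the opening, from 0 (shut) to 1 (fully open). In form: [{"dp": [tx, ty, tz], "yaw": yaw, "grip": grip}, ...]. A call has 1 to 5 rows; each row shifts and turns the commanded pose from where the row before left it; what a row does not reach is not made up. A row lasts 1/8 s, in which the tool goes at most 62.5 mm and 10.7 degrees, less where a joint would pass 70% of its speed; a pose out of reach is approached as far as the arm can. A call with a number of a shift or a turn outside -1 to 1 is refused whole. A call with a gripper value outside its range is refused whole. The fingers move at their own pace and stop on an object; "squeeze" is the grip in N (left out, the last holds). Time passes only in rows, so rows that do not move let the fingers close. It gives the time, the measured TCP pose, the force, the opening and the grip force at its end, in the units of the state.
- manip.get_state(): the state, without advancing time (a new reading comes with each control period).
- cams.get_image(name): name is "side" or "top" or "wrist"; returns the picture (384x512x3 uint8, blue, green, red); there is no depth.
- cams.get_calibration(name): a dict with "fx", "fy", "cx", "cy" (pixels), "extrinsics" (4x4, takes a point from camera to world coordinates). Camera axes: x right, y up, looking along -z (the intrinsics and any distortion apply to the point x, -y, -z); pixel columns grow to the right and rows downward; lengths in m; the calibration is good to about 2 mm. A picture is of the moment at which its call begins: read the wrist's pose just before it. get_calibration takes no time and is no camera call; for the wrist camera it gives the pose at the moment of the call.
- ticket.sign_off(): hands the job in; it is judged then, once.
The state is a dict: "clock": time; "qpos": joint angles; "qd": joint speeds; "effort": joint torques, N m; "position": TCP position; "ee_rot": TCP orientation; "contact_force": force on the tool from outside, world axes, zero at the start; "moment": the same for the moment, N m; "width": finger opening in m; "gripper_force": force on a finger pad.
Only numpy, scipy, OpenCV 4.12 (cv2) and the standard library are available. Lean on these libraries where they do the work, as an engineer would, in place of code of your own. Each camera call takes 0.05 s, during which the arm holds its last target. There are 200 camera calls.

### The job

The drill jig on the bench is still shut on the drilled blocks of the last run, with its torque knob backed off. Press the release button so that the leaf springs fully open, put every drilled block from the jig into the grey bin, and lay every plain blank that is on the bench fully home in a pocket of its own; then swing the leaf shut until it latches, and turn the torque knob clockwise until it clicks over its detent. Leave the other things on the bench where they are.

Things in the scene. Friction and masses are not known exactly. Their poses are not given: they have to be found in the camera images.
- jig: leaf drill jig fixed to the bench: dark steel base plate 270 x 220 x 20 mm with three shallow aluminium pockets side by side under a hinged aluminium leaf. Origin on the bench under the middle of the middle pocket; x points from the release button (at x = -130 mm) to the leaf's hinge (at x = +85 mm), z up. An aluminium latch housing 50 x 90 mm, top at z = 54 mm, stands round the button; two leaf rests (12 mm dia, to z = 53 mm) stand at x = -78, y = +/-90 mm
- pocket0 (a point): pocket 0 of the jig: where the middle of a bar lying home in it comes to be, 35 mm above the bench and 15 mm above the pocket's floor; its axes are the jig's and the bar lies along x (either way round). Pocket 116 x 35 mm, walls 8 mm high, so that the upper 22 mm of a bar stand proud; the pockets are 64 mm apart along the jig's y
- pocket1 (a point): pocket 1 of the jig: where the middle of a bar lying home in it comes to be, 35 mm above the bench and 15 mm above the pocket's floor; its axes are the jig's and the bar lies along x (either way round). Pocket 116 x 35 mm, walls 8 mm high, so that the upper 22 mm of a bar stand proud; the pockets are 64 mm apart along the jig's y
- pocket2 (a point): pocket 2 of the jig: where the middle of a bar lying home in it comes to be, 35 mm above the bench and 15 mm above the pocket's floor; its axes are the jig's and the bar lies along x (either way round). Pocket 116 x 35 mm, walls 8 mm high, so that the upper 22 mm of a bar stand proud; the pockets are 64 mm apart along the jig's y
- leaf (a joint): angle of the jig's leaf in rad: 0 shut, about 0.005 shut and latched, 1.75 sprung open against its stop (leaning 10 degrees back past upright, its edge 235 mm above the bench). A spring always opens it unless the latch holds it; closing takes 1 to 3 N at the free edge, and 5 to 10 N over the last 15 mm until the latch snaps. Latched, its underside clears bars lying home by 3 mm
- leaf_hinge (a point): middle of the leaf's hinge line, 57 mm above the bench; the line runs along the jig's y. The axes are the jig's and do not turn with the leaf
- leaf_edge (a point): middle of the leaf's free edge, on its outer (upper) face, 170 mm from the hinge line; turns with the leaf: z is the outer face's outward normal, -x points on away from the hinge. Leaf 170 x 200 x 8 mm; a steel catch bar (50 mm long) stands 8 mm beyond this edge at its middle
- release (a joint): travel of the black round release button in m: 0 out, 0.008 fully down; starts at 2.5 N, fully down at 5.3 N, and lets go of the leaf at about 0.005; springs back by itself
- release_top (a point): top of the release button, 32 mm dia, 69 mm above the bench, pressed straight down; the hand must keep clear of the rising leaf, whose shut free edge is 45 mm from the button's axis
- torque (a joint): angle of the torque knob on the leaf in rad, growing clockwise seen from above the shut leaf: 0 to 0.25 backed off, turns easily to 0.35, then resists with up to 0.15 N m until it clicks over its detent at 0.8; after that it runs free from 1.25 to its stop at 1.6 and stays where it is left
- torque_grip (a point): middle of the torque knob's T-bar (black, 84 mm long, 15 mm thick, 26 mm high), on its axis, in the middle of the leaf 85 mm from the hinge line; with the leaf shut it is 88 mm above the bench and the bar's lower side 14 mm above the leaf. x is along the bar, z along the axis out of the leaf
- blank0_center (a point): undrilled blank, plain, lying on the bench at first (may be absent) (square aluminium bar, 110 x 30 x 30 mm, about 260 g). Point at its middle; x is its long axis, so that it may lie on any of its four long sides
- blank1_center (a point): undrilled blank, plain, lying on the bench at first (may be absent) (square aluminium bar, 110 x 30 x 30 mm, about 260 g). Point at its middle; x is its long axis, so that it may lie on any of its four long sides
- blank2_center (a point): undrilled blank, plain, lying on the bench at first (may be absent) (square aluminium bar, 110 x 30 x 30 mm, about 260 g). Point at its middle; x is its long axis, so that it may lie on any of its four long sides
- drilled0_center (a point): drilled block from the last run, with two dark 11 mm holes through it, lying in a pocket under the shut leaf at first (may be absent) (square aluminium bar, 110 x 30 x 30 mm, about 260 g). Point at its middle; x is its long axis, so that it may lie on any of its four long sides
- drilled1_center (a point): drilled block from the last run, with two dark 11 mm holes through it, lying in a pocket under the shut leaf at first (may be absent) (square aluminium bar, 110 x 30 x 30 mm, about 260 g). Point at its middle; x is its long axis, so that it may lie on any of its four long sides
- drilled2_center (a point): drilled block from the last run, with two dark 11 mm holes through it, lying in a pocket under the shut leaf at first (may be absent) (square aluminium bar, 110 x 30 x 30 mm, about 260 g). Point at its middle; x is its long axis, so that it may lie on any of its four long sides
- bin_in (a point): grey plastic bin for drilled blocks, fixed; middle of its inner floor, 4 mm above the bench. Inside 172 mm along x, 222 mm along y; walls 60 mm high, 4 mm thick
- screwdriver: screwdriver lying on the bench; stays there
- screw_jar: jar of screws, 64 mm dia, 75 mm high; stays there
- offcut: wooden offcut 130 x 55 x 20 mm; stays there
- round_bar: dark steel round bar, 22 mm dia, 140 mm long; stays there
- hammer: hammer lying behind the jig; stays there
Things that resemble listed ones, but are neither listed nor needed, are in the scene too. What is shaped like the part that bears blank0_center but blue or brown is not meant.

How it is judged:
By the outcome, as a careful person would: the job done as asked, in the order asked, and still so for the second after the job is handed in, with the robot touching nothing.
Of blank0, blank1, blank2 only 2 to 3 are there at a start; the rules pass over those that are not, and their reading is None.
Of drilled0, drilled1, drilled2 only 2 to 3 are there at a start; the rules pass over those that are not, and their reading is None.
At some moment in a run one of blank0, blank1, blank2 may be knocked a few centimetres aside while the robot is not near it.
Once in a run the grip may slacken for a moment while it holds something.
It also fails if it takes over 210 s, if anything falls off the work surface, if the arm or the gripper's body presses on something with over 40 N, if the wrist force passes 120 N, or if a joint passes its speed limit or range.

## Working session

There is one attempt and no reset: what is moved stays moved. The work goes in short steps, Python scripts to look and compute and a tool call to move; the robot and the scene stay as the last step left them, time stands still between calls to the robot, and variables do not carry over. Pictures are saved under pics/ and viewed, at most 14 in all, crops included, and the job is handed in when it is done.

Besides the shell and the picture viewer there is one more tool, called after "Request:" by a JSON object that holds its "op" and its "data". step_arm: Moves the arm, as the interface text tells. Shift numbers are shares of 0.2 m and turn numbers shares of 0.15 rad, none past 1 either way. Its arguments: {"type":"object","properties":{"increments":{"type":"array"},"squeeze":{"type":"number"}},"required":["increments"]}

```bash
mkdir -p pics; ls
cat > h.py <<'E'
import sys; sys.path.insert(0,'.')
import numpy as np, cv2
from rig import manip, cams, ticket
def shot(n,f=None):
    c=cams.get_calibration(n); im=cams.get_image(n)
    if f: cv2.imwrite('pics/'+f,im)
    return im,c
def ray(c,u,v):
    E=np.array(c['extrinsics']); d=np.array([(u-c['cx'])/c['fx'],-(v-c['cy'])/c['fy'],-1.])
    return E[:3,3],E[:3,:3]@d
def onz(c,u,v,z):
    o,d=ray(c,u,v); return o+d*(z-o[2])/d[2]
def proj(c,p):
    E=np.array(c['extrinsics']); q=E[:3,:3].T@(np.array(p)-E[:3,3])
    return c['cx']+c['fx']*q[0]/-q[2], c['cy']-c['fy']*q[1]/-q[2]
E
python3 - <<'E'
from h import *
for n in('top','side','wrist'):
    im,c=shot(n,n+'0.png'); print(n,{k:(np.round(v,3).tolist()) if not isinstance(v,str) else v for k,v in c.items()})
a=cv2.imread('pics/top0.png');cv2.imwrite('pics/top0b.png',cv2.resize(a,(800,600)))
print(manip.get_state())
E
```

```text
pics
top {'fx': 425.54, 'fy': 425.54, 'cx': 254.363, 'cy': 197.417, 'extrinsics': [[-0.028, 0.977, -0.213, 0.248], [-1.0, -0.027, 0.006, 0.003], [-0.0, 0.213, 0.977, 1.393], [0.0, 0.0, 0.0, 1.0]]}
side {'fx': 484.001, 'fy': 484.001, 'cx': 254.551, 'cy': 193.24, 'extrinsics': [[-0.686, 0.375, -0.624, -0.268], [-0.728, -0.333, 0.6, 0.756], [0.017, 0.865, 0.501, 0.725], [0.0, 0.0, 0.0, 1.0]]}
wrist {'fx': 333.112, 'fy': 333.112, 'cx': 259.842, 'cy': 193.387, 'extrinsics': [[0.392, 0.888, 0.24, 0.285], [-0.92, 0.378, 0.101, -0.502], [-0.001, -0.261, 0.965, 0.373], [0.0, 0.0, 0.0, 1.0]]}
{'clock': 0.15, 'qpos': array([-1.28901134e+00,  2.76484614e-01,  1.50585898e+00,  1.19932727e-05,
        1.36071140e+00, -1.21012131e-01]), 'qd': array([-0.00019057, -0.00222836, -0.00209346, -0.00125381,  0.00103927,
       -0.00047536]), 'effort': array([ 3.21832640e-04, -4.17150307e+01, -2.46030879e+01, -1.48380764e-05,
        7.64053082e-03,  1.97498636e-06]), 'position': array([ 0.22528557, -0.52862985,  0.25561187]), 'ee_rot': array([-7.29275586e-04,  9.79787758e-01,  2.00038534e-01, -5.28675904e-05]), 'contact_force': array([-0.17597129, -0.06744644, -0.08474028]), 'moment': array([0.07154939, 0.03408143, 0.03199343]), 'gripper_force': 0.0, 'width': 0.08543934864487025}
```

View pics/top0b.png

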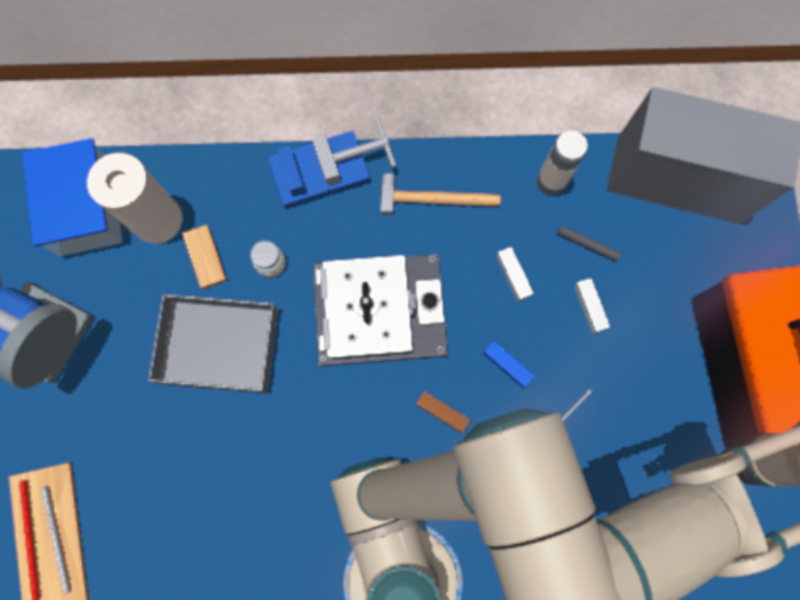

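View pics/side0.png

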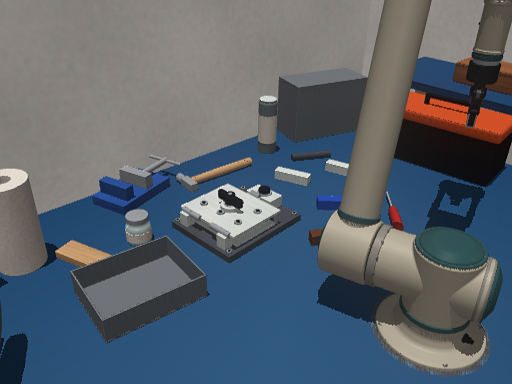

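The top view (800x600 scale) shows:
- the jig, with its leaf at (367,305) and its button at (430,300)
- the bin at (215,343)
- two white blanks at (515,273) and (592,305)
- lookalikes: a blue bar (508,364), a brown bar (442,410), a dark round bar (588,243) and an offcut (204,256). None of these is wanted.

The robot's arm may hide a third blank.

```bash
cat > meas.py <<'E'
from h import *
im=cv2.imread('pics/top0.png'); c=cams.get_calibration('top')
hsv=cv2.cvtColor(im,cv2.COLOR_BGR2HSV)
m=((hsv[...,1]<60)&(hsv[...,2]>170)).astype(np.uint8); m[:110]=0
n,l,s,ce=cv2.connectedComponentsWithStats(m)
for i in range(1,n):
    if s[i,4]>60:
        cn,_=cv2.findContours((l==i).astype(np.uint8),0,1); r=cv2.minAreaRect(cn[0])
        b=np.array([onz(c,*p,.03)[:2] for p in cv2.boxPoints(r)])
        print(s[i],ce[i].round(1),np.array(onz(c,*ce[i],.03)).round(3),b.round(3).tolist())
x,y,w,h=300,140,110,100
cv2.imwrite('pics/crop1.png',cv2.resize(im[150:250,190:400],(798,380),interpolation=2))
d=(hsv[...,2]<60).astype(np.uint8); n,l,s,ce=cv2.connectedComponentsWithStats(d[150:250,190:300])
for i in range(1,n):
    if s[i,4]>8: print('dark',s[i],(ce[i]+[190,150]).round(1))
E
python3 meas.py
```

```text
[ 56 110  38  23 683] [ 73.8 120. ] [0.832 0.603 0.03 ] [[0.871, 0.666], [0.867, 0.539], [0.787, 0.535], [0.791, 0.661]]
[244 111   8  24 150] [247.5 123.5] [0.803 0.01  0.03 ] [[0.849, 0.021], [0.848, -0.003], [0.765, -0.0], [0.766, 0.023]]
[161 155  17  17 225] [168.6 162.4] [0.672 0.277 0.03 ] [[0.699, 0.303], [0.697, 0.249], [0.642, 0.249], [0.643, 0.302]]
[319 158  22  33 327] [329.5 174.1] [ 0.617 -0.257  0.03 ] [[0.663, -0.221], [0.677, -0.251], [0.57, -0.292], [0.557, -0.263]]
[ 202  163   62   66 3216] [233.1 195.7] [0.552 0.064 0.03 ] [[0.653, 0.173], [0.663, -0.031], [0.456, -0.039], [0.446, 0.158]]
[266 179  18  28 350] [274.1 192.7] [ 0.559 -0.071  0.03 ] [[0.605, -0.043], [0.608, -0.096], [0.515, -0.1], [0.512, -0.048]]
[369 178  21  34 333] [379.3 194.5] [ 0.543 -0.416  0.03 ] [[0.592, -0.385], [0.603, -0.416], [0.495, -0.446], [0.484, -0.416]]
[ 107  195   67   55 2939] [139.5 221.4] [0.476 0.368 0.03 ] [[0.406, 0.472], [0.571, 0.464], [0.545, 0.261], [0.382, 0.274]]
[  0 200  11  12  88] [  4.2 206.3] [0.538 0.811 0.03 ] [[0.536, 0.836], [0.559, 0.827], [0.54, 0.789]
[... 953 characters left out ...]
68 -0.763  0.03 ] [[0.073, -0.744], [0.084, -0.778], [0.061, -0.784], [0.05, -0.75]]
[275 343  20  41 263] [285.9 363.1] [ 0.03  -0.086  0.03 ] [[0.088, -0.053], [0.097, -0.087], [-0.021, -0.122], [-0.03, -0.088]]
[390 349  22  35 494] [399.5 367.9] [ 0.007 -0.428  0.03 ] [[0.057, -0.396], [0.068, -0.445], [-0.036, -0.461], [-0.046, -0.413]]
[463 351  37  17 303] [482.3 360.8] [ 0.02  -0.681  0.03 ] [[0.016, -0.618], [0.047, -0.733], [0.02, -0.738], [-0.01, -0.624]]
[220 354  14  30 268] [226.5 371.8] [0.01  0.093 0.03 ] [[0.062, 0.112], [0.06, 0.073], [-0.022, 0.074], [-0.021, 0.113]]
dark [43 31  3  9 20] [233.7 185.2]
dark [82 38  7  9 45] [274.8 191.9]
dark [42 43  6 13 40] [234.4 198.7]
```

View pics/crop1.png

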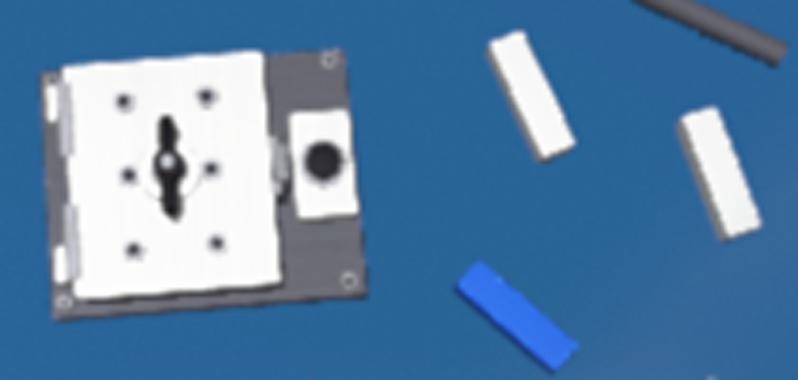

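View pics/wrist0.png

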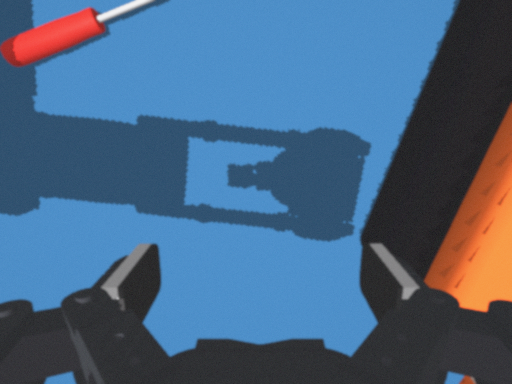

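The crop shows a shut leaf with its knob bar, a black button at about (323,160), two plain white blanks without holes, and a blue decoy. The wrist view shows only the screwdriver, the bench and the toolbox.

Run:
```python
from h import *
c=cams.get_calibration('top')
print('btn',onz(c,274.8,191.9,.069).round(4)); print('knob',onz(c,190+169.5/3.8,150+165/3.8,.098).round(4))
P=[onz(c,190+u/3.8,150+v/3.8,.02)[:2] for u,v in((40,72),(340,48),(367,297),(55,318))]
print(np.round(P,4).tolist(),'mid',np.mean(P,0).round(4))
for i in range(4): d=P[(i+1)%4]-P[i]; print(np.linalg.norm(d).round(4),np.degrees(np.arctan2(d[1],d[0])).round(2))
Q=[onz(c,190+u/3.8,150+v/3.8,.057)[:2] for u,v in((63,66),(262,51),(282,283),(76,299))]
print(np.round(Q,4).tolist(),'mid',np.mean(Q,0).round(4))
for i in range(4): d=Q[(i+1)%4]-Q[i]; print(np.linalg.norm(d).round(4),np.degrees(np.arctan2(d[1],d[0])).round(2))
# bin rim inner corners (800x600 px /1.5625)
B=[onz(c,u/1.5625,v/1.5625,.06)[:2] for u,v in((166,297),(276,303),(270,391),(151,381))]
print('bin',np.round(B,3).tolist(),np.mean(B,0).round(3))
```

```text
btn [ 0.5525 -0.0711  0.069 ]
knob [0.5444 0.0561 0.098 ]
[[0.6496, 0.172], [0.6642, -0.0934], [0.4418, -0.1075], [0.4312, 0.1594]] mid [0.5467 0.0326]
0.2657 -86.84
0.2229 -176.37
0.2671 92.28
0.2188 3.3
[[0.6436, 0.1476], [0.6522, -0.0236], [0.4503, -0.0342], [0.4416, 0.1376]] mid [0.5469 0.0569]
0.1715 -87.11
0.2022 -177.0
0.172 92.88
0.2022 2.84
bin [[0.576, 0.47], [0.557, 0.244], [0.377, 0.254], [0.403, 0.492]] [0.478 0.365]
```

Request:
{"op": "step_arm", "data": {"increments": [{"dp":[0.2,0.25,0.05],"yaw":0.9,"grip":0},{"dp":[0.2,0.25,0.05],"yaw":0.9,"grip":0},{"dp":[0.2,0.25,0.05],"yaw":0.9,"grip":0},{"dp":[0.2,0.25,0],"yaw":0.9,"grip":0},{"dp":[0.2,0.25,0],"yaw":0.9,"grip":0}]}}

```text
clock: 0.78
position: [0.4201, -0.2851, 0.2853]
ee_rot: [0.0, 0.857, 0.515, 0.0]
contact_force: [0.5, -0.5, -0.1]
width: -0.0
gripper_force: 0.0
```

Request:
{"op": "step_arm", "data": {"increments": [{"dp":[0.165,0.26,0],"yaw":0,"grip":0},{"dp":[0.165,0.26,0],"yaw":0,"grip":0},{"dp":[0.165,0.26,-0.2],"yaw":0,"grip":0},{"dp":[0.165,0.26,-0.2],"yaw":0,"grip":0},{"dp":[0,0,-0.2],"yaw":0,"grip":0}]}}

```text
clock: 1.4
position: [0.5433, -0.091, 0.1762]
ee_rot: [0.0, 0.857, 0.515, 0.001]
contact_force: [0.4, -1.3, -0.2]
width: 0.0001
gripper_force: 0.0
```

Request:
{"op": "step_arm", "data": {"increments": [{"dp":[0,0,-0.2],"yaw":0,"grip":0},{"dp":[0,0,-0.1],"yaw":0,"grip":0},{"dp":[0,0,0],"yaw":0,"grip":0}]}}

```text
clock: 1.78
position: [0.54, -0.0937, 0.1153]
ee_rot: [-0.002, 0.858, 0.513, -0.002]
contact_force: [-0.5, 0.2, 0.3]
width: 0.0003
gripper_force: 0.0
```

Request:
{"op": "step_arm", "data": {"increments": [{"dp":[0,0,-0.03],"yaw":0,"grip":0},{"dp":[0,0,-0.03],"yaw":0,"grip":0},{"dp":[0,0,0],"yaw":0,"grip":0}]}}

```text
clock: 2.15
position: [0.5413, -0.0943, 0.1053]
ee_rot: [0.0, 0.858, 0.513, 0.0]
contact_force: [-0.3, -0.3, 0.6]
width: -0.0002
gripper_force: 0.0
```

Request:
{"op": "step_arm", "data": {"increments": [{"dp":[0.055,0.085,0],"yaw":0,"grip":0},{"dp":[0,0,-0.04],"yaw":0,"grip":0},{"dp":[0,0,-0.03],"yaw":0,"grip":0},{"dp":[0,0,-0.02],"yaw":0,"grip":0},{"dp":[0,0,0],"yaw":0,"grip":0}]}}

```text
clock: 2.78
position: [0.5528, -0.0768, 0.0873]
ee_rot: [-0.0, 0.858, 0.513, 0.001]
contact_force: [1.4, 3.5, 5.1]
width: 0.0002
gripper_force: 2.3
```

Request:
{"op": "step_arm", "data": {"increments": [{"dp":[0,0,-0.015],"yaw":0,"grip":0},{"dp":[0,0,0],"yaw":0,"grip":0}]}}

```text
clock: 3.02
position: [0.5528, -0.077, 0.086]
ee_rot: [0.0, 0.858, 0.513, 0.001]
contact_force: [-0.9, 4.4, 12.6]
width: 0.0002
gripper_force: 6.2
```

Pressed fully. I'll back off to the −y side and look.

Request:
{"op": "step_arm", "data": {"increments": [{"dp":[0,0,0.05],"yaw":0,"grip":0},{"dp":[0,-0.2,0.2],"yaw":0,"grip":0},{"dp":[0,-0.2,0.2],"yaw":0,"grip":0.6},{"dp":[0,-0.2,0.2],"yaw":0,"grip":0.6},{"dp":[0,-0.2,0.2],"yaw":0.5,"grip":0.6}]}}

```text
clock: 3.65
position: [0.5511, -0.239, 0.2551]
ee_rot: [-0.0, 0.838, 0.546, -0.001]
contact_force: [1.0, -0.5, -0.3]
width: 0.0508
gripper_force: 0.0
```

Request:
{"op": "step_arm", "data": {"increments": [{"dp":[0,0,0],"yaw":0.9,"grip":0.6},{"dp":[0,0,0],"yaw":0.9,"grip":0.6},{"dp":[0,0,0],"yaw":0.9,"grip":0.6},{"dp":[0,0,0],"yaw":0.4,"grip":0.6},{"dp":[0,0,0],"yaw":0,"grip":0.6}]}}

```text
clock: 4.28
position: [0.5515, -0.2377, 0.2536]
ee_rot: [-0.001, 0.691, 0.723, -0.001]
contact_force: [-0.2, -0.4, 0.1]
width: 0.0512
gripper_force: 0.0
```

Run:
```python
from h import *
a,c=shot('wrist','w1.png'); b,_=shot('top','t1.png'); s=manip.get_state(); print(s['position'],s['ee_rot'])
t=cv2.resize(b[90:384,90:512],(512,357)); s,_=shot('side','s1.png')
cv2.imwrite('pics/m1.png',np.hstack([cv2.resize(a,(400,300)),cv2.resize(t,(400,300))]))
```

```text
[ 0.55181309 -0.23756013  0.25378929] [-4.16751823e-04  6.90764101e-01  7.23079898e-01 -4.95504001e-04]
```

View pics/m1.png

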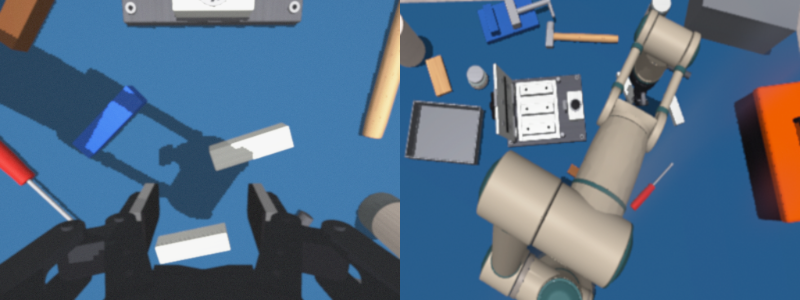

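The leaf stands open, and three drilled blocks with dark holes lie in the pockets. Only two plain blanks are visible so far. Next I'll measure the blocks.

Run:
```python
from h import *
im=cv2.imread('pics/t1.png'); c=cams.get_calibration('top')
hsv=cv2.cvtColor(im,cv2.COLOR_BGR2HSV)
m=((hsv[...,1]<60)&(hsv[...,2]>200)).astype(np.uint8)
n,l,s,ce=cv2.connectedComponentsWithStats(m[150:260,190:300])
for i in range(1,n):
    if s[i,4]>60:
        cn,_=cv2.findContours((l==i).astype(np.uint8),0,1); r=cv2.minAreaRect(cn[0])
        b=np.array([onz(c,*(p+[190,150]),.05)[:2] for p in cv2.boxPoints(r)])
        print(s[i],ce[i].round(1),np.array(onz(c,*(ce[i]+[190,150]),.05)).round(4),b.round(3).tolist())
cr=cv2.resize(im[160:245,195:285],(540,510),interpolation=cv2.INTER_CUBIC)
s=cv2.imread('pics/s1.png')
cv2.imwrite('pics/m2.png',np.hstack([cr[:384],cv2.resize(s,(260,195))[:1].repeat(384,0)*0])[:, :540])
cv2.imwrite('pics/m2.png',cr)
```

```text
[  23   19   46   59 2056] [44.7 47.6] [0.5416 0.0581 0.05  ] [[0.632, 0.134], [0.64, -0.006], [0.453, -0.015], [0.446, 0.12]]
[ 77  29  17  28 278] [84.6 42.8] [ 0.554  -0.0714  0.05  ] [[0.597, -0.045], [0.6, -0.094], [0.512, -0.098], [0.509, -0.049]]
```

View pics/m2.png

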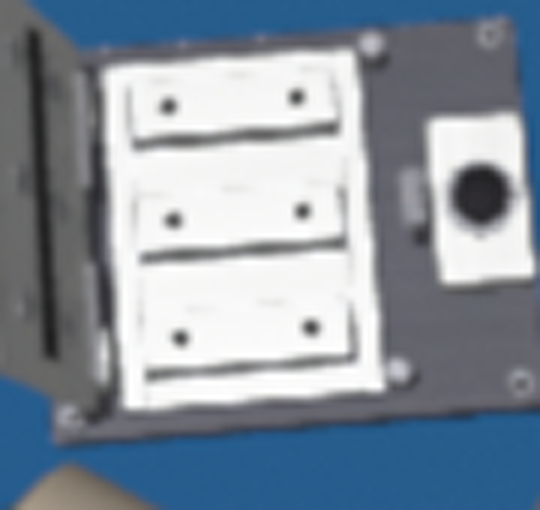

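View pics/s1.png

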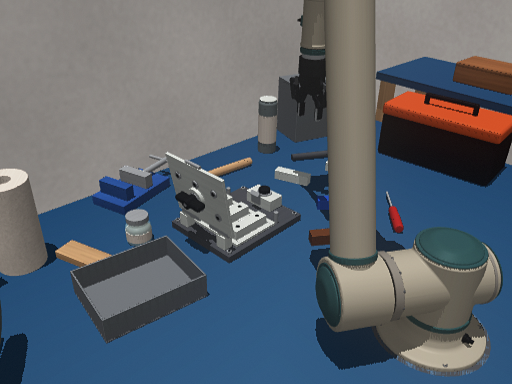

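The crop shows three drilled blocks with holes near (168,106)/(297,97), (174,220)/(303,211) and (181,338)/(312,327). The side view shows the leaf open against its stop and no further white bar.

Run:
```python
from h import *
c=cams.get_calibration('top')
f=lambda u,v:onz(c,195+u/6,160+v/6,.05)[:2]
C=[]
for a,b in(((168,106),(297,97)),((174,220),(303,211)),((181,338),(312,327))):
    p,q=f(*a),f(*b); d=p-q; C.append((p+q)/2); print(((p+q)/2).round(4),np.linalg.norm(d).round(4),np.degrees(np.arctan2(d[1],d[0])).round(2))
d=C[0]-C[2]; print(np.linalg.norm(d),np.degrees(np.arctan2(d[1],d[0])))
print('btn',onz(c,195+480/6,160+195/6,.069), 'rests',onz(c,195+372/6,160+43/6,.053),onz(c,195+399/6,160+369/6,.053))
```

```text
[0.6107 0.0599] 0.0703 92.53
[0.5471 0.0578] 0.0696 92.49
[0.4831 0.0546] 0.0701 93.27
0.12774627758816182 2.343712633995196
btn [ 0.55049097 -0.07165944  0.069     ] rests [ 0.64081645 -0.01691025  0.053     ] [ 0.46068392 -0.02597608  0.053     ]
```

Request:
{"op": "step_arm", "data": {"increments": [{"dp":[0.05,0.25,0],"yaw":0,"grip":0.55},{"dp":[0.05,0.25,0],"yaw":0,"grip":0.55},{"dp":[0.05,0.25,0],"yaw":0,"grip":0.55},{"dp":[0.05,0.25,0],"yaw":0,"grip":0.55},{"dp":[0.05,0.25,0],"yaw":0,"grip":0.55}]}}

```text
clock: 5.05
position: [0.6025, 0.0141, 0.2542]
ee_rot: [0.0, 0.691, 0.723, -0.0]
contact_force: [0.5, 0.4, -0.4]
width: 0.0469
gripper_force: 0.0
```

Request:
{"op": "step_arm", "data": {"increments": [{"dp":[0.05,0.2,-0.15],"yaw":0,"grip":0.55},{"dp":[0,0,-0.25],"yaw":0,"grip":0.55},{"dp":[0,0,-0.2],"yaw":0,"grip":0.55},{"dp":[0,0,0],"yaw":0,"grip":0.55},{"dp":[0,0,0],"yaw":0,"grip":0.55}]}}

```text
clock: 5.68
position: [0.6135, 0.0526, 0.1356]
ee_rot: [0.001, 0.69, 0.723, 0.001]
contact_force: [0.4, -0.2, 1.0]
width: 0.0469
gripper_force: 0.0
```

Run:
```python
from h import *
a,c=shot('wrist','w2.png'); s=manip.get_state(); print(s['position'],s['ee_rot'])
```

```text
[0.61393234 0.0524924  0.13628968] [0.00151004 0.69046481 0.72336323 0.00130454]
```

View pics/w2.png

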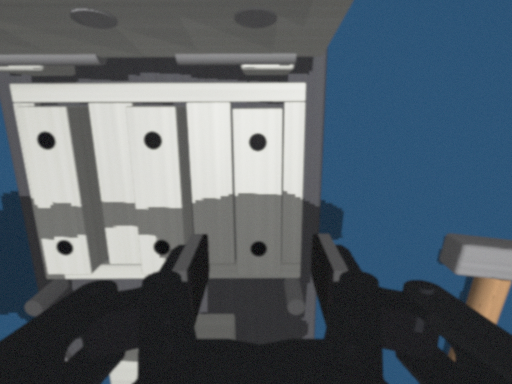

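The wrist view shows the far block with holes at (258,142) and (258,248), centred between the fingers.

Run:
```python
from h import *
c=cams.get_calibration('wrist')
for a,b in(((258,142),(258.5,248.5)),((152.5,140),(162,247)),((46.5,140.5),(64.5,247))):
    p,q=onz(c,*a,.05)[:2],onz(c,*b,.05)[:2];d=p-q;print(((p+q)/2).round(4),np.linalg.norm(d).round(4),np.degrees(np.arctan2(d[1],d[0])).round(2))
```

```text
[0.6124 0.0615] 0.0704 92.83
[0.5484 0.0597] 0.0704 92.94
[0.4841 0.0567] 0.07 92.8
```

Request:
{"op": "step_arm", "data": {"increments": [{"dp":[-0.008,0.02,-0.15],"yaw":0,"grip":0.55},{"dp":[0,0,-0.15],"yaw":0,"grip":0.55},{"dp":[0,0,-0.09],"yaw":0,"grip":0.55},{"dp":[0,0,0],"yaw":0,"grip":0.55}]}}

```text
clock: 6.22
position: [0.6112, 0.0565, 0.0568]
ee_rot: [0.0, 0.69, 0.723, 0.0]
contact_force: [-0.2, 0.2, 0.6]
width: 0.047
gripper_force: 0.0
```

Request:
{"op": "step_arm", "data": {"increments": [{"dp":[0,0,0],"yaw":0,"grip":0.1},{"dp":[0,0,0],"yaw":0,"grip":0.1},{"dp":[0,0,0],"yaw":0,"grip":0.1},{"dp":[0,0,0],"yaw":0,"grip":0.1}], "squeeze": 60}}

```text
clock: 6.72
position: [0.6124, 0.0566, 0.0585]
ee_rot: [0.002, 0.69, 0.724, 0.001]
contact_force: [0.4, 0.7, 6.4]
width: 0.0287
gripper_force: 62.5
```

Request:
{"op": "step_arm", "data": {"increments": [{"dp":[0,0,0.1],"yaw":0,"grip":0.1},{"dp":[0,0,0.29],"yaw":0,"grip":0.1},{"dp":[0,0,0.29],"yaw":0,"grip":0.1},{"dp":[0,0,0.29],"yaw":0,"grip":0.1},{"dp":[0,0,0.29],"yaw":0,"grip":0.1}]}}

```text
clock: 7.35
position: [0.6102, 0.0568, 0.3101]
ee_rot: [0.0, 0.69, 0.724, 0.0]
contact_force: [0.3, 0.7, -2.1]
width: 0.029
gripper_force: 38.2
```

Request:
{"op": "step_arm", "data": {"increments": [{"dp":[-0.076,0.254,0],"yaw":0,"grip":0.1},{"dp":[-0.076,0.254,0],"yaw":0,"grip":0.1},{"dp":[-0.076,0.254,0],"yaw":0,"grip":0.1},{"dp":[-0.076,0.254,0],"yaw":-0.8,"grip":0.1},{"dp":[-0.076,0.254,0],"yaw":0,"grip":0.1}]}}

```text
clock: 7.98
position: [0.5338, 0.3121, 0.3081]
ee_rot: [0.0, 0.733, 0.681, -0.0]
contact_force: [0.8, -0.5, -2.8]
width: 0.0283
gripper_force: 65.5
```

Request:
{"op": "step_arm", "data": {"increments": [{"dp":[-0.076,0.254,0],"yaw":0,"grip":0.1},{"dp":[0,0,0],"yaw":0,"grip":0.1}]}}

```text
clock: 8.22
position: [0.5175, 0.3652, 0.3078]
ee_rot: [-0.001, 0.731, 0.683, -0.0]
contact_force: [0.7, -0.6, -1.9]
width: 0.0286
gripper_force: 65.5
```

Run:
```python
from h import *
a,c=shot('wrist','w3.png'); t,_=shot('top','t3.png')
cv2.imwrite('pics/m3.png',np.hstack([cv2.resize(a,(400,300)),cv2.resize(t[80:380,0:400],(400,300))]))
```

```text
(no output)
```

View pics/m3.png

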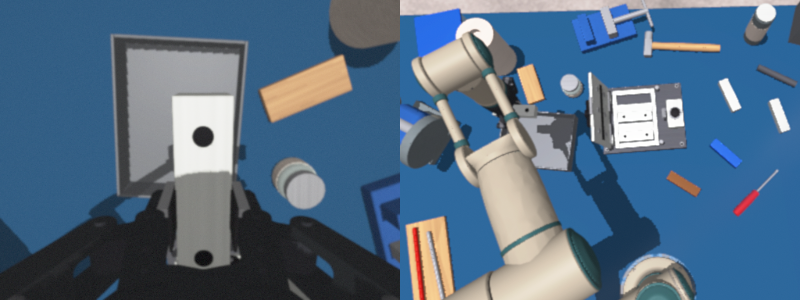

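The wrist view shows the block over the bin, whose rim corners are (112,35), (248,42) and (117,195). The top view shows just two white blanks, at (730,95) and (779,115), plus the decoys.

Run:
```python
from h import *
c=cams.get_calibration('wrist')
f=lambda u,v:onz(c,u*1.28,v*1.28,.06)[:2]
a,b,d=f(112,35),f(248,42),f(117,195); print(a,b,d,np.linalg.norm(a-b),np.linalg.norm(a-d)); 
x=(b-a)/np.linalg.norm(b-a); y=(a-d)/np.linalg.norm(a-d); print(x,y,'centre',a+x*.09-y*.115)
```

```text
[0.40946311 0.49376189] [0.58532467 0.47260845] [0.38020982 0.26968417] 0.17712921712852267 0.2259791588045327
[ 0.99284337 -0.11942376] [0.12945126 0.99158579] centre [0.48393211 0.36898139]
```

Request:
{"op": "step_arm", "data": {"increments": [{"dp":[0.03,-0.01,-0.25],"yaw":0,"grip":0.1},{"dp":[0,0,-0.25],"yaw":0,"grip":0.1},{"dp":[0,0,-0.25],"yaw":0,"grip":0.1},{"dp":[0,0,-0.25],"yaw":0,"grip":0.1},{"dp":[0,0,-0.2],"yaw":0,"grip":0.1}]}}

```text
clock: 8.95
position: [0.5257, 0.3574, 0.0663]
ee_rot: [0.0, 0.733, 0.68, -0.001]
contact_force: [-0.1, 0.3, -2.0]
width: 0.0283
gripper_force: 65.5
```

Request:
{"op": "step_arm", "data": {"increments": [{"dp":[0,0,0],"yaw":0,"grip":0.1},{"dp":[0,0,0],"yaw":0,"grip":0.55},{"dp":[0,0,0],"yaw":0,"grip":0.55},{"dp":[0,0,0.1],"yaw":0,"grip":0.55},{"dp":[0,0,0.28],"yaw":0,"grip":0.55}]}}

```text
clock: 9.57
position: [0.5246, 0.359, 0.1444]
ee_rot: [-0.0, 0.732, 0.681, -0.002]
contact_force: [1.3, 0.4, 1.0]
width: 0.047
gripper_force: 0.0
```

Request:
{"op": "step_arm", "data": {"increments": [{"dp":[0,0,0.29],"yaw":0,"grip":0.55},{"dp":[0,0,0.29],"yaw":0,"grip":0.55},{"dp":[0,0,0.29],"yaw":0.8,"grip":0.55},{"dp":[0,-0.25,0],"yaw":0,"grip":0.55},{"dp":[0,-0.25,0],"yaw":0,"grip":0.55}]}}

```text
clock: 10.2
position: [0.526, 0.259, 0.3219]
ee_rot: [0.002, 0.69, 0.724, 0.003]
contact_force: [-0.1, -0.3, -0.3]
width: 0.0464
gripper_force: 0.0
```

Request:
{"op": "step_arm", "data": {"increments": [{"dp":[0.03,-0.25,0],"yaw":0,"grip":0.55},{"dp":[0.03,-0.25,0],"yaw":0,"grip":0.55},{"dp":[0.03,-0.25,0],"yaw":0,"grip":0.55},{"dp":[0.03,-0.25,0],"yaw":0,"grip":0.55},{"dp":[0,0,0],"yaw":0,"grip":0.55}]}}

```text
clock: 10.82
position: [0.5501, 0.0563, 0.3205]
ee_rot: [0.002, 0.692, 0.722, 0.001]
contact_force: [0.2, 0.7, -0.1]
width: 0.0471
gripper_force: 0.0
```

Request:
{"op": "step_arm", "data": {"increments": [{"dp":[-0.01,0,-0.28],"yaw":0,"grip":0.55},{"dp":[0,0,-0.28],"yaw":0,"grip":0.55},{"dp":[0,0,-0.28],"yaw":0,"grip":0.55},{"dp":[0,0,-0.26],"yaw":0,"grip":0.55},{"dp":[0,0,0],"yaw":0,"grip":0.55}]}}

```text
clock: 11.45
position: [0.5451, 0.0605, 0.0962]
ee_rot: [-0.003, 0.69, 0.724, -0.002]
contact_force: [-0.1, 0.2, 0.7]
width: 0.0468
gripper_force: 0.0
```

Request:
{"op": "step_arm", "data": {"increments": [{"dp":[0,0,-0.15],"yaw":0,"grip":0.55},{"dp":[0,0,-0.05],"yaw":0,"grip":0.55},{"dp":[0,0,0],"yaw":0,"grip":0.55}]}}

```text
clock: 11.82
position: [0.5485, 0.0599, 0.0597]
ee_rot: [0.001, 0.69, 0.724, 0.001]
contact_force: [-0.2, -0.2, -0.1]
width: 0.0469
gripper_force: 0.0
```

Request:
{"op": "step_arm", "data": {"increments": [{"dp":[0,0,0],"yaw":0,"grip":0.1},{"dp":[0,0,0],"yaw":0,"grip":0.1},{"dp":[0,0,0],"yaw":0,"grip":0.1},{"dp":[0,0,0],"yaw":0,"grip":0.1}]}}

```text
clock: 12.32
position: [0.549, 0.0596, 0.0602]
ee_rot: [0.001, 0.69, 0.723, 0.001]
contact_force: [-0.7, 0.8, 5.8]
width: 0.0286
gripper_force: 61.2
```

Request:
{"op": "step_arm", "data": {"increments": [{"dp":[0,0,0.1],"yaw":0,"grip":0.1},{"dp":[0,0,0.29],"yaw":0,"grip":0.1},{"dp":[0,0,0.29],"yaw":0,"grip":0.1},{"dp":[0,0,0.29],"yaw":0,"grip":0.1},{"dp":[0,0,0.29],"yaw":0,"grip":0.1}]}}

```text
clock: 12.95
position: [0.5469, 0.0595, 0.3123]
ee_rot: [0.0, 0.69, 0.723, 0.0]
contact_force: [0.6, -0.1, -3.3]
width: 0.0283
gripper_force: 60.2
```

Request:
{"op": "step_arm", "data": {"increments": [{"dp":[-0.056,0.256,0],"yaw":0,"grip":0.1},{"dp":[-0.056,0.256,0],"yaw":0,"grip":0.1},{"dp":[-0.056,0.256,0],"yaw":0,"grip":0.1},{"dp":[-0.056,0.256,0],"yaw":-0.8,"grip":0.1},{"dp":[-0.056,0.256,0],"yaw":0,"grip":0.1}]}}

```text
clock: 13.58
position: [0.4907, 0.3169, 0.3103]
ee_rot: [0.0, 0.733, 0.681, -0.0]
contact_force: [0.8, 0.0, -3.4]
width: 0.0286
gripper_force: 60.3
```

Request:
{"op": "step_arm", "data": {"increments": [{"dp":[-0.056,0.256,0],"yaw":0,"grip":0.1},{"dp":[0,0,-0.25],"yaw":0,"grip":0.1},{"dp":[0,0,-0.25],"yaw":0,"grip":0.1},{"dp":[0,0,-0.25],"yaw":0,"grip":0.1},{"dp":[0,0,0],"yaw":0,"grip":0.1}]}}

```text
clock: 14.2
position: [0.4772, 0.3649, 0.1562]
ee_rot: [-0.001, 0.732, 0.681, -0.005]
contact_force: [-0.6, -0.4, -2.2]
width: 0.0286
gripper_force: 60.3
```

Request:
{"op": "step_arm", "data": {"increments": [{"dp":[0,0,-0.22],"yaw":0,"grip":0.1},{"dp":[0,0,-0.22],"yaw":0,"grip":0.1},{"dp":[0,0,0],"yaw":0,"grip":0.1},{"dp":[0,0,0],"yaw":0,"grip":0.55},{"dp":[0,0,0],"yaw":0,"grip":0.55}]}}

```text
clock: 14.82
position: [0.4825, 0.368, 0.0755]
ee_rot: [0.001, 0.732, 0.681, 0.003]
contact_force: [0.5, -0.4, 1.2]
width: 0.0472
gripper_force: 0.0
```

Request:
{"op": "step_arm", "data": {"increments": [{"dp":[0,0,0.1],"yaw":0,"grip":0.55},{"dp":[0,0,0.29],"yaw":0,"grip":0.55},{"dp":[0,0,0.29],"yaw":0,"grip":0.55},{"dp":[0,0,0.29],"yaw":0,"grip":0.55},{"dp":[0,0,0.29],"yaw":0.8,"grip":0.55}]}}

```text
clock: 15.45
position: [0.4803, 0.3668, 0.3289]
ee_rot: [0.001, 0.689, 0.725, 0.002]
contact_force: [1.3, 0.1, -0.8]
width: 0.0474
gripper_force: 0.0
```

Request:
{"op": "step_arm", "data": {"increments": [{"dp":[0,-0.25,0],"yaw":0,"grip":0.55},{"dp":[0,-0.25,0],"yaw":0,"grip":0.55},{"dp":[0,-0.25,0],"yaw":0,"grip":0.55},{"dp":[0,-0.25,0],"yaw":0,"grip":0.55},{"dp":[0,-0.25,0],"yaw":0,"grip":0.55}]}}

```text
clock: 16.08
position: [0.4804, 0.1153, 0.3267]
ee_rot: [0.002, 0.69, 0.724, 0.002]
contact_force: [0.9, -0.1, -0.3]
width: 0.0473
gripper_force: 0.0
```

Request:
{"op": "step_arm", "data": {"increments": [{"dp":[0.02,-0.25,0],"yaw":0,"grip":0.55},{"dp":[0.02,-0.05,-0.2],"yaw":0,"grip":0.55},{"dp":[0,0,-0.28],"yaw":0,"grip":0.55},{"dp":[0,0,-0.28],"yaw":0,"grip":0.55},{"dp":[0,0,0],"yaw":0,"grip":0.55}]}}

```text
clock: 16.7
position: [0.4858, 0.0567, 0.1706]
ee_rot: [-0.002, 0.69, 0.723, -0.002]
contact_force: [-1.5, 0.4, 0.6]
width: 0.0471
gripper_force: 0.0
```

Request:
{"op": "step_arm", "data": {"increments": [{"dp":[-0.005,0,-0.25],"yaw":0,"grip":0.55},{"dp":[0,0,-0.2],"yaw":0,"grip":0.55},{"dp":[0,0,-0.1],"yaw":0,"grip":0.55},{"dp":[0,0,0],"yaw":0,"grip":0.55},{"dp":[0,0,0],"yaw":0,"grip":0.55}]}}

```text
clock: 17.32
position: [0.4899, 0.0568, 0.0648]
ee_rot: [0.002, 0.69, 0.724, 0.002]
contact_force: [-0.3, 0.1, -0.9]
width: 0.0471
gripper_force: 0.0
```

Request:
{"op": "step_arm", "data": {"increments": [{"dp":[0,0,0],"yaw":0,"grip":0.1},{"dp":[0,0,0],"yaw":0,"grip":0.1},{"dp":[0,0,0],"yaw":0,"grip":0.1},{"dp":[0,0,0],"yaw":0,"grip":0.1}]}}

```text
clock: 17.82
position: [0.4861, 0.0567, 0.0641]
ee_rot: [-0.0, 0.69, 0.724, -0.001]
contact_force: [-5.3, -0.3, 9.8]
width: 0.0282
gripper_force: 60.7
```

Request:
{"op": "step_arm", "data": {"increments": [{"dp":[0,0,0.1],"yaw":0,"grip":0.1},{"dp":[0,0,0.29],"yaw":0,"grip":0.1},{"dp":[0,0,0.29],"yaw":0,"grip":0.1},{"dp":[0,0,0.29],"yaw":0,"grip":0.1},{"dp":[0,0,0.29],"yaw":0,"grip":0.1}]}}

```text
clock: 18.45
position: [0.4868, 0.0568, 0.317]
ee_rot: [0.001, 0.69, 0.724, 0.001]
contact_force: [0.9, 0.0, -2.4]
width: 0.0281
gripper_force: 60.2
```

Request:
{"op": "step_arm", "data": {"increments": [{"dp":[-0.041,0.262,0],"yaw":0,"grip":0.1},{"dp":[-0.041,0.262,0],"yaw":0,"grip":0.1},{"dp":[-0.041,0.262,0],"yaw":0,"grip":0.1},{"dp":[-0.041,0.262,0],"yaw":-0.8,"grip":0.1},{"dp":[-0.041,0.262,0],"yaw":0,"grip":0.1}]}}

```text
clock: 19.08
position: [0.4456, 0.3203, 0.315]
ee_rot: [0.0, 0.733, 0.681, 0.001]
contact_force: [0.8, 0.1, -2.8]
width: 0.0281
gripper_force: 60.3
```

Request:
{"op": "step_arm", "data": {"increments": [{"dp":[-0.041,0.262,0],"yaw":0,"grip":0.1},{"dp":[0,0,-0.25],"yaw":0,"grip":0.1},{"dp":[0,0,-0.25],"yaw":0,"grip":0.1},{"dp":[0,0,-0.25],"yaw":0,"grip":0.1},{"dp":[0,0,0],"yaw":0,"grip":0.1}]}}

```text
clock: 19.7
position: [0.4353, 0.3694, 0.161]
ee_rot: [-0.001, 0.732, 0.681, -0.005]
contact_force: [-0.6, -0.1, -1.1]
width: 0.0282
gripper_force: 60.4
```

Request:
{"op": "step_arm", "data": {"increments": [{"dp":[0,0,-0.22],"yaw":0,"grip":0.1},{"dp":[0,0,-0.22],"yaw":0,"grip":0.1},{"dp":[0,0,0],"yaw":0,"grip":0.1},{"dp":[0,0,0],"yaw":0,"grip":0.1}]}}

```text
clock: 20.2
position: [0.4402, 0.3724, 0.0791]
ee_rot: [0.0, 0.732, 0.681, 0.003]
contact_force: [0.5, 0.6, -2.3]
width: 0.0284
gripper_force: 60.5
```

Request:
{"op": "step_arm", "data": {"increments": [{"dp":[0,0,0],"yaw":0,"grip":0.5},{"dp":[0,0,0],"yaw":0,"grip":0.5},{"dp":[0,0,0.1],"yaw":0,"grip":0.5},{"dp":[0,0,0.29],"yaw":0,"grip":0.5},{"dp":[0,0,0.29],"yaw":0,"grip":0.6}]}}

```text
clock: 20.82
position: [0.4382, 0.3711, 0.2144]
ee_rot: [0.0, 0.732, 0.681, 0.0]
contact_force: [0.3, 0.3, -0.4]
width: 0.0512
gripper_force: 0.0
```

Request:
{"op": "step_arm", "data": {"increments": [{"dp":[0,0,0.29],"yaw":0,"grip":0.6},{"dp":[0,0,0.29],"yaw":0,"grip":0.6},{"dp":[0,0,0],"yaw":0,"grip":0.6}]}}

```text
clock: 21.2
position: [0.44, 0.3725, 0.3352]
ee_rot: [0.001, 0.732, 0.681, 0.007]
contact_force: [0.6, -0.3, -0.7]
width: 0.0513
gripper_force: 0.0
```

```bash
cat > blank.py <<'E'
from h import *
import sys
def blanks(im,c,z=.03,show=True,lim=(0.2,0.75,-.65,-.12)):
    hsv=cv2.cvtColor(im,cv2.COLOR_BGR2HSV)
    m=((hsv[...,1]<70)&(hsv[...,2]>int(sys.argv[2] if len(sys.argv)>2 else 200))).astype(np.uint8)
    n,l,s,ce=cv2.connectedComponentsWithStats(m)
    for i in range(1,n):
        if s[i,4]<60: continue
        cn,_=cv2.findContours((l==i).astype(np.uint8),0,1); r=cv2.minAreaRect(cn[0])
        b=np.array([onz(c,*p,z)[:2] for p in cv2.boxPoints(r)]); g=b.mean(0)
        e=[b[1]-b[0],b[2]-b[1]]; e.sort(key=np.linalg.norm); L=e[1]
        if lim[0]<g[0]<lim[1] and lim[2]<g[1]<lim[3]: print('px',ce[i].round(1),s[i,4],'xy',g.round(4),'size',np.linalg.norm(L).round(3),np.linalg.norm(e[0]).round(3),'ang',np.degrees(np.arctan(L[1]/L[0])).round(2))
if __name__=='__main__':
    n=sys.argv[1]; im,c=shot(n,n+'_b%d.png'%(1000*manip.get_state()['clock'])); blanks(im,c)
E
python3 blank.py top
python3 - <<'E'
from h import *
a,c=shot('wrist'); t,_=shot('top')
cv2.imwrite('pics/m4.png',np.hstack([cv2.resize(a,(400,300)),cv2.resize(t[80:380,112:512],(400,300))]))
E
```

```text
px [329.6 174.1] 309 xy [ 0.6179 -0.2573] size 0.113 0.033 ang 20.7
px [379.6 194.6] 306 xy [ 0.5436 -0.4166] size 0.111 0.031 ang 15.14
```

View pics/m4.png

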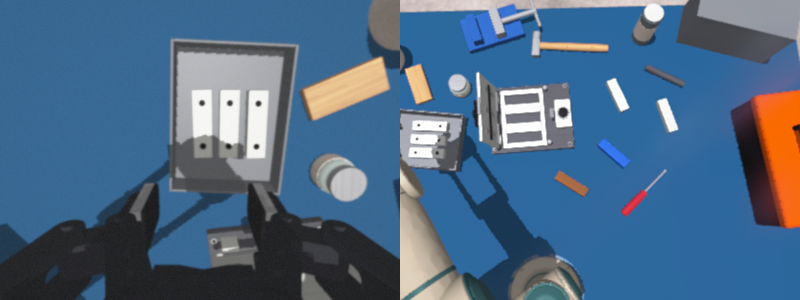

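The three drilled blocks lie flat in the bin, and the pockets are empty (dark floors). Two blanks remain on the bench.

Request:
{"op": "step_arm", "data": {"increments": [{"dp":[0.066,-0.262,0],"yaw":0,"grip":0.6},{"dp":[0.066,-0.262,0],"yaw":0,"grip":0.6},{"dp":[0.066,-0.262,0],"yaw":0,"grip":0.6},{"dp":[0.066,-0.262,0],"yaw":0,"grip":0.6},{"dp":[0.066,-0.262,0],"yaw":0,"grip":0.6}]}}

```text
clock: 21.98
position: [0.5035, 0.1074, 0.3261]
ee_rot: [-0.001, 0.732, 0.681, -0.001]
contact_force: [0.0, 0.5, -0.3]
width: 0.0512
gripper_force: 0.0
```

Request:
{"op": "step_arm", "data": {"increments": [{"dp":[0.066,-0.262,0],"yaw":-0.7,"grip":0.6},{"dp":[0.066,-0.262,0],"yaw":-0.7,"grip":0.6},{"dp":[0.066,-0.262,0],"yaw":-0.7,"grip":0.6},{"dp":[0.066,-0.262,0],"yaw":-0.7,"grip":0.6},{"dp":[0.066,-0.262,0],"yaw":-0.7,"grip":0.6}]}}

```text
clock: 22.6
position: [0.5696, -0.1543, 0.3259]
ee_rot: [-0.002, 0.885, 0.466, -0.001]
contact_force: [0.8, 0.5, -0.0]
width: 0.051
gripper_force: 0.0
```

Request:
{"op": "step_arm", "data": {"increments": [{"dp":[0.066,-0.262,0],"yaw":-0.9,"grip":0.6},{"dp":[0,-0.24,0],"yaw":-0.9,"grip":0.6},{"dp":[0,0,-0.25],"yaw":-0.9,"grip":0.6},{"dp":[0,0,-0.25],"yaw":-0.9,"grip":0.6},{"dp":[0,0,-0.15],"yaw":-0.2,"grip":0.6}]}}

```text
clock: 23.22
position: [0.5809, -0.2522, 0.1929]
ee_rot: [-0.003, 0.98, 0.199, -0.003]
contact_force: [0.7, -0.4, -0.3]
width: 0.0513
gripper_force: 0.0
```

Request:
{"op": "step_arm", "data": {"increments": [{"dp":[0,0,0],"yaw":0,"grip":0.6},{"dp":[0,0,0],"yaw":0,"grip":0.6}]}}

```text
clock: 23.48
position: [0.5837, -0.2534, 0.1986]
ee_rot: [0.0, 0.98, 0.2, 0.0]
contact_force: [-0.0, -0.1, 0.3]
width: 0.0513
gripper_force: 0.0
```

```bash
python3 blank.py top; python3 blank.py wrist 190
```

```text
px [317.1 178.1] 70 xy [ 0.6045 -0.2154] size 0.049 0.016 ang -28.79
px [380.6 196.6] 242 xy [ 0.5418 -0.417 ] size 0.105 0.03 ang 14.23
px [364.3 202.3] 75 xy [ 0.5194 -0.3653] size 0.05 0.017 ang -30.11
px [294.9 289.9] 1788 xy [ 0.2437 -0.1299] size 0.26 0.078 ang 60.67
px [278.8 118.1] 2621 xy [ 0.6325 -0.2503] size 0.076 0.03 ang 19.92
px [405.  259.5] 1816 xy [ 0.5664 -0.4094] size 0.062 0.03 ang 15.79
```

```bash
ls pics | grep wrist_b
python3 - <<'E'
from h import *
import glob,sys
import blank
im=cv2.imread(sorted(glob.glob('pics/wrist_b*'))[-1]); c=cams.get_calibration('wrist')
for t in ('110','130'):
    sys.argv=['','wrist',t]; blank.blanks(im,c); print()
cv2.imwrite('pics/m5.png',im)
E
```

```text
wrist_b23525.png
px [278.8 142.9] 4609 xy [ 0.6168 -0.2566] size 0.111 0.031 ang 20.05
px [400.8 255.5] 2755 xy [ 0.5682 -0.4025] size 0.07 0.043 ang 14.2

px [278.7 141.7] 4474 xy [ 0.6171 -0.2565] size 0.11 0.031 ang 20.05
px [404.8 259.2] 2011 xy [ 0.5668 -0.409 ] size 0.065 0.032 ang 15.21
```

View pics/m5.png

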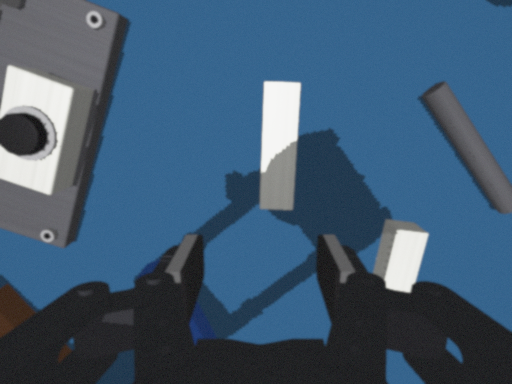

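The wrist view shows the plain blank at (279,142) without holes. I'll grasp it.

Request:
{"op": "step_arm", "data": {"increments": [{"dp":[0.165,-0.015,0],"yaw":-0.35,"grip":0.6},{"dp":[0,0,-0.25],"yaw":0,"grip":0.6},{"dp":[0,0,-0.25],"yaw":0,"grip":0.6},{"dp":[0,0,-0.2],"yaw":0,"grip":0.6},{"dp":[0,0,0],"yaw":0,"grip":0.6}]}}

```text
clock: 24.2
position: [0.6149, -0.2554, 0.0562]
ee_rot: [-0.002, 0.985, 0.174, -0.002]
contact_force: [-0.6, 0.3, 0.9]
width: 0.051
gripper_force: 0.0
```

Request:
{"op": "step_arm", "data": {"increments": [{"dp":[0,0,0],"yaw":0,"grip":0.6}]}}

```text
clock: 24.32
position: [0.618, -0.2571, 0.0606]
ee_rot: [0.001, 0.985, 0.174, 0.002]
contact_force: [1.0, -1.3, 0.4]
width: 0.0513
gripper_force: 0.0
```

Request:
{"op": "step_arm", "data": {"increments": [{"dp":[0,0,-0.11],"yaw":0,"grip":0.6},{"dp":[0,0,0],"yaw":0,"grip":0.6},{"dp":[0,0,0],"yaw":0,"grip":0.6}]}}

```text
clock: 24.7
position: [0.6176, -0.2569, 0.0383]
ee_rot: [0.001, 0.985, 0.174, 0.001]
contact_force: [0.2, 0.0, 0.6]
width: 0.0516
gripper_force: 0.0
```

Request:
{"op": "step_arm", "data": {"increments": [{"dp":[0,0,0],"yaw":0,"grip":0.1},{"dp":[0,0,0],"yaw":0,"grip":0.1},{"dp":[0,0,0],"yaw":0,"grip":0.1},{"dp":[0,0,0],"yaw":0,"grip":0.1}]}}

```text
clock: 25.2
position: [0.6174, -0.2568, 0.038]
ee_rot: [0.001, 0.985, 0.174, 0.001]
contact_force: [-0.4, -0.4, 5.4]
width: 0.0286
gripper_force: 61.5
```

Request:
{"op": "step_arm", "data": {"increments": [{"dp":[0,0,0.15],"yaw":0,"grip":0.1},{"dp":[0,0,0.25],"yaw":0,"grip":0.1},{"dp":[0,0,0.25],"yaw":0,"grip":0.1},{"dp":[0,0,0],"yaw":0.9,"grip":0.1},{"dp":[0,0,0],"yaw":0.9,"grip":0.1}]}}

```text
clock: 25.82
position: [0.6162, -0.2561, 0.1668]
ee_rot: [0.0, 0.952, 0.307, 0.0]
contact_force: [-0.8, 0.4, -3.1]
width: 0.0286
gripper_force: 60.3
```

Request:
{"op": "step_arm", "data": {"increments": [{"dp":[0,0.25,0],"yaw":0.9,"grip":0.1},{"dp":[0,0.25,0],"yaw":0.9,"grip":0.1},{"dp":[0,0.25,0],"yaw":0.9,"grip":0.1},{"dp":[0,0.25,0],"yaw":0.9,"grip":0.1},{"dp":[0,0.25,0],"yaw":0.9,"grip":0.1}]}}

```text
clock: 26.45
position: [0.6157, -0.0046, 0.1657]
ee_rot: [-0.0, 0.796, 0.605, -0.0]
contact_force: [1.1, -0.2, -3.7]
width: 0.0287
gripper_force: 60.4
```

Request:
{"op": "step_arm", "data": {"increments": [{"dp":[0,0.25,0],"yaw":0.9,"grip":0.1},{"dp":[0,0,0],"yaw":0.9,"grip":0.1},{"dp":[0,0,0],"yaw":0,"grip":0.1},{"dp":[0,0,0],"yaw":0,"grip":0.1}]}}

```text
clock: 26.95
position: [0.6162, 0.0433, 0.1659]
ee_rot: [-0.0, 0.71, 0.704, -0.0]
contact_force: [-0.7, -0.1, -3.6]
width: 0.0286
gripper_force: 60.4
```

Request:
{"op": "step_arm", "data": {"increments": [{"dp":[-0.02,0,0],"yaw":0.39,"grip":0.1},{"dp":[0,0,0],"yaw":0,"grip":0.1},{"dp":[0,0,0],"yaw":0,"grip":0.1}]}}

```text
clock: 27.32
position: [0.6126, 0.0432, 0.1662]
ee_rot: [0.0, 0.689, 0.725, 0.0]
contact_force: [0.2, 0.4, -3.5]
width: 0.0286
gripper_force: 60.4
```

Run:
```python
from h import *
s=manip.get_state(); print(s['position'],s['ee_rot'])
im,c=shot('wrist','w6.png')
# predicted pocket rims at z=.028 for guess
o=np.array([.5477,.0585]); th=np.radians(92.85); X=np.array([np.cos(th),np.sin(th)]); Y=np.array([-X[1],X[0]])
for k in(-1,0,1):
    P=[o+Y*(.064*k+sy*.0175)+X*sx*.058 for sx,sy in((-1,-1),(1,-1),(1,1),(-1,1))]
    q=np.array([proj(c,[*p,.028]) for p in P]).round().astype(int); print(k,q.tolist())
    cv2.polylines(im,[q],True,(0,0,255),1)
cv2.imwrite('pics/w6b.png',cv2.resize(im[:300],(800,469)))
```

```text
[0.61255158 0.04316573 0.16619199] [1.15338663e-04 6.88958651e-01 7.24800632e-01 8.74888818e-05]
-1 [[282, 237], [284, 90], [237, 90], [239, 237]]
0 [[204, 237], [197, 90], [149, 90], [162, 237]]
1 [[126, 237], [110, 90], [62, 90], [84, 237]]
```

View pics/w6b.png

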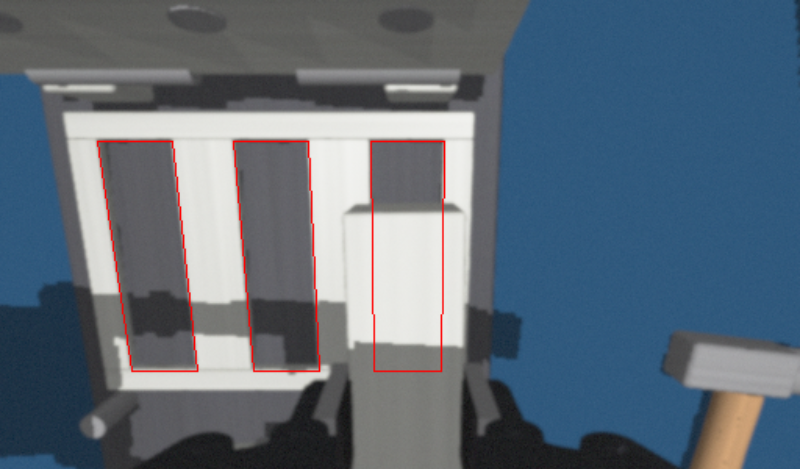

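The drawn guess outlines match the dark pocket floors. Now I'll check the bar's position in the hand from its far top edge (row 212, columns 346–465).

Run:
```python
from h import *
c=cams.get_calibration('wrist'); s=manip.get_state(); 
for z in(.158,):
    p=onz(c,405.5/1.5625,212/1.5625,z)[:2]; th=np.radians(92.85); X=np.array([np.cos(th),np.sin(th)])
    r=p-s['position'][:2]; print(r, r@X, r@np.array([-X[1],X[0]]))
o=np.array([.5477,.0585]);Y=np.array([-X[1],X[0]]);print([ (o+Y*.064*k).round(4) for k in(-1,0,1)])
```

```text
[-0.00338604  0.05520392] 0.055304001236937704 0.0006370390068969225
[array([0.6116, 0.0617]), array([0.5477, 0.0585]), array([0.4838, 0.0553])]
```

Request:
{"op": "step_arm", "data": {"increments": [{"dp":[-0.005,0.0925,0],"yaw":0,"grip":0.1},{"dp":[0,0,-0.2],"yaw":0,"grip":0.1},{"dp":[0,0,-0.2],"yaw":0,"grip":0.1},{"dp":[0,0,0],"yaw":0,"grip":0.1},{"dp":[0,0,0],"yaw":0,"grip":0.1}]}}

```text
clock: 28.0
position: [0.6125, 0.0629, 0.0874]
ee_rot: [0.001, 0.688, 0.726, 0.001]
contact_force: [0.3, -0.4, -3.0]
width: 0.0289
gripper_force: 60.4
```

Request:
{"op": "step_arm", "data": {"increments": [{"dp":[-0.004,-0.006,-0.06],"yaw":-0.02,"grip":0.1},{"dp":[0,0,0],"yaw":0,"grip":0.1},{"dp":[0,0,-0.03],"yaw":0,"grip":0.1},{"dp":[0,0,-0.03],"yaw":0,"grip":0.1},{"dp":[0,0,0],"yaw":0,"grip":0.1}]}}

```text
clock: 28.62
position: [0.6101, 0.061, 0.0615]
ee_rot: [-0.001, 0.689, 0.725, -0.0]
contact_force: [-0.6, -0.3, -2.8]
width: 0.0284
gripper_force: 60.5
```

Request:
{"op": "step_arm", "data": {"increments": [{"dp":[0,0,-0.02],"yaw":0,"grip":0.1},{"dp":[0,0,0],"yaw":0,"grip":0.1}]}}

```text
clock: 28.88
position: [0.6107, 0.0611, 0.0582]
ee_rot: [0.0, 0.689, 0.725, 0.0]
contact_force: [0.1, 0.0, -2.0]
width: 0.0285
gripper_force: 60.5
```

Request:
{"op": "step_arm", "data": {"increments": [{"dp":[0,0,-0.005],"yaw":0,"grip":0.1},{"dp":[0,0,0],"yaw":0,"grip":0.5},{"dp":[0,0,0],"yaw":0,"grip":0.5},{"dp":[0,0,0],"yaw":0,"grip":0.5},{"dp":[0,0,0.1],"yaw":0,"grip":0.5}]}}

```text
clock: 29.5
position: [0.6093, 0.0611, 0.0758]
ee_rot: [-0.001, 0.689, 0.725, -0.001]
contact_force: [0.5, -0.1, -0.6]
width: 0.0426
gripper_force: 0.0
```

Request:
{"op": "step_arm", "data": {"increments": [{"dp":[0,0,0.2],"yaw":0,"grip":0.5},{"dp":[0,-0.1,0.25],"yaw":0,"grip":0.5},{"dp":[0,-0.25,0.1],"yaw":0,"grip":0.6},{"dp":[0,0,0],"yaw":0,"grip":0.6},{"dp":[0,0,0],"yaw":0,"grip":0.6}]}}

```text
clock: 30.12
position: [0.6101, -0.0087, 0.1867]
ee_rot: [-0.001, 0.69, 0.724, 0.0]
contact_force: [-0.8, -0.3, 0.0]
width: 0.0512
gripper_force: 0.0
```

```bash
cat > pk.py <<'E'
from h import *
im,c=shot('wrist','wp%d.png'%(1000*manip.get_state()['clock']))
o=np.array([.5477,.0585]); th=np.radians(92.85); X=np.array([np.cos(th),np.sin(th)]); Y=np.array([-X[1],X[0]])
for k in(-1,0,1):
    P=[o+Y*(.064*k+sy*.015)+X*sx*.055 for sx,sy in((-1,-1),(1,-1),(1,1),(-1,1))]
    q=np.array([proj(c,[*p,.05]) for p in P]).round().astype(int)
    cv2.polylines(im,[q],True,(0,0,255),1)
cv2.imwrite('pics/pk.png',cv2.resize(im,(800,600)))
E
python3 pk.py; python3 blank.py top
```

```text
px [379.5 194.5] 298 xy [ 0.5436 -0.4165] size 0.109 0.03 ang 15.64
```

View pics/pk.png

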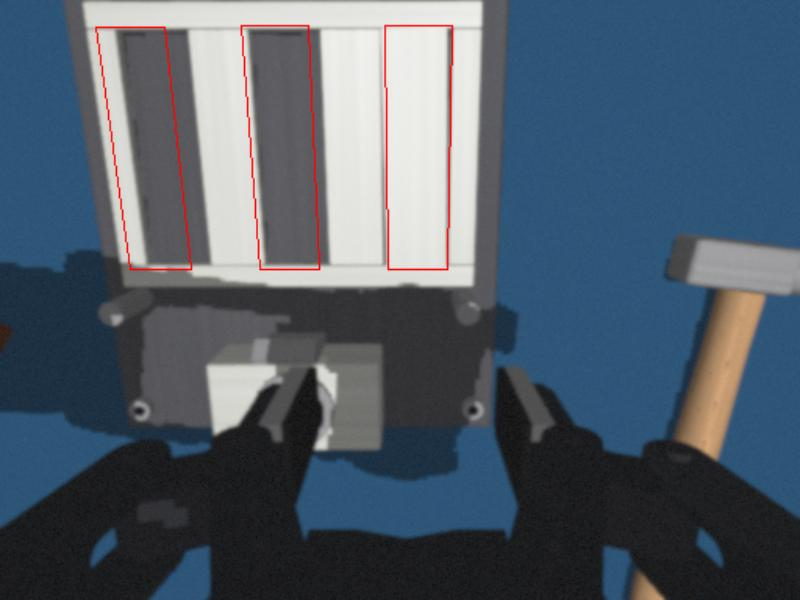

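The blank lies inside its drawn outline, so it is home in the far pocket. On to the second blank.

Request:
{"op": "step_arm", "data": {"increments": [{"dp":[-0.061,-0.26,0],"yaw":-0.9,"grip":0.6},{"dp":[-0.061,-0.26,0],"yaw":-0.9,"grip":0.6},{"dp":[-0.061,-0.26,0],"yaw":-0.9,"grip":0.6},{"dp":[-0.061,-0.26,0],"yaw":-0.9,"grip":0.6},{"dp":[-0.061,-0.26,0],"yaw":-0.9,"grip":0.6}]}}

```text
clock: 30.85
position: [0.5492, -0.2691, 0.1862]
ee_rot: [-0.001, 0.891, 0.454, -0.0]
contact_force: [0.2, -0.3, 0.3]
width: 0.0512
gripper_force: 0.0
```

Request:
{"op": "step_arm", "data": {"increments": [{"dp":[-0.061,-0.26,0],"yaw":-0.9,"grip":0.6},{"dp":[-0.061,-0.26,0],"yaw":-0.9,"grip":0.6},{"dp":[-0.061,-0.26,0],"yaw":-0.9,"grip":0.6},{"dp":[0,0,0],"yaw":-0.9,"grip":0.6},{"dp":[0,0,0],"yaw":-0.9,"grip":0.6}]}}

```text
clock: 31.48
position: [0.513, -0.4246, 0.1856]
ee_rot: [-0.001, 0.991, 0.133, -0.001]
contact_force: [1.2, -0.4, 0.3]
width: 0.0517
gripper_force: 0.0
```

Request:
{"op": "step_arm", "data": {"increments": [{"dp":[0,0,0],"yaw":0,"grip":0.6},{"dp":[0,0,0],"yaw":0,"grip":0.6}]}}

```text
clock: 31.72
position: [0.5133, -0.4241, 0.1866]
ee_rot: [-0.0, 0.991, 0.136, -0.0]
contact_force: [0.6, -0.7, -0.3]
width: 0.0515
gripper_force: 0.0
```

```bash
python3 blank.py wrist 120; python3 -c "
from h import *
s=manip.get_state(); q=s['ee_rot']; print(s['position'],2*np.arctan2(q[2],q[1]))"
```

```text
px [365.6  18.7] 866 xy [ 0.6574 -0.4632] size 0.042 0.013 ang 62.9
px [261.5 142.4] 5162 xy [ 0.5424 -0.416 ] size 0.111 0.03 ang 16.61
px [175.6 274.7] 67 xy [ 0.4102 -0.3723] size 0.013 0.007 ang 41.24
px [344.3 274.9] 69 xy [ 0.4516 -0.5199] size 0.013 0.007 ang -13.96
[ 0.51332006 -0.42420605  0.18678908] 0.273321984346562
```

Request:
{"op": "step_arm", "data": {"increments": [{"dp":[0.147,0.041,0],"yaw":0.11,"grip":0.6},{"dp":[0,0,-0.25],"yaw":0,"grip":0.6},{"dp":[0,0,-0.25],"yaw":0,"grip":0.6},{"dp":[0,0,-0.14],"yaw":0,"grip":0.6},{"dp":[0,0,0],"yaw":0,"grip":0.6}]}}

```text
clock: 32.4
position: [0.5411, -0.415, 0.0564]
ee_rot: [-0.002, 0.99, 0.144, -0.002]
contact_force: [0.9, -0.1, -0.0]
width: 0.0512
gripper_force: 0.0
```

Request:
{"op": "step_arm", "data": {"increments": [{"dp":[0,0,0],"yaw":0,"grip":0.6},{"dp":[0,0,-0.1],"yaw":0,"grip":0.6},{"dp":[0,0,0],"yaw":0,"grip":0.6},{"dp":[0,0,0],"yaw":0,"grip":0.6}]}}

```text
clock: 32.9
position: [0.5431, -0.4174, 0.0409]
ee_rot: [0.001, 0.99, 0.143, 0.001]
contact_force: [-0.1, -0.5, 0.2]
width: 0.0513
gripper_force: 0.0
```

Request:
{"op": "step_arm", "data": {"increments": [{"dp":[0,0,0],"yaw":0,"grip":0.1},{"dp":[0,0,0],"yaw":0,"grip":0.1},{"dp":[0,0,0],"yaw":0,"grip":0.1},{"dp":[0,0,0],"yaw":0,"grip":0.1}]}}

```text
clock: 33.4
position: [0.543, -0.4173, 0.0407]
ee_rot: [0.001, 0.99, 0.143, 0.001]
contact_force: [-1.0, 0.9, 6.4]
width: 0.0285
gripper_force: 62.2
```

Request:
{"op": "step_arm", "data": {"increments": [{"dp":[0,0,0.15],"yaw":0,"grip":0.1},{"dp":[0,0,0.25],"yaw":0,"grip":0.1},{"dp":[0,0,0.25],"yaw":0,"grip":0.1},{"dp":[0,0,0],"yaw":0.9,"grip":0.1},{"dp":[0,0.25,0],"yaw":0.9,"grip":0.1}]}}

```text
clock: 34.02
position: [0.5426, -0.3696, 0.1692]
ee_rot: [0.002, 0.961, 0.275, 0.0]
contact_force: [0.2, 1.4, -2.3]
width: 0.0285
gripper_force: 61.2
```

Request:
{"op": "step_arm", "data": {"increments": [{"dp":[0,0.25,0],"yaw":0.9,"grip":0.1},{"dp":[0,0.25,0],"yaw":0.9,"grip":0.1},{"dp":[0,0.25,0],"yaw":0.9,"grip":0.1},{"dp":[0,0.25,0],"yaw":0.9,"grip":0.1},{"dp":[0,0.25,0],"yaw":0.9,"grip":0.1}]}}

```text
clock: 34.65
position: [0.5416, -0.115, 0.1685]
ee_rot: [-0.001, 0.815, 0.58, -0.0]
contact_force: [0.0, 0.5, -2.8]
width: 0.0282
gripper_force: 61.2
```

Request:
{"op": "step_arm", "data": {"increments": [{"dp":[0,0.25,0],"yaw":0.9,"grip":0.1},{"dp":[0,0.25,0],"yaw":0.8,"grip":0.1},{"dp":[0,0.25,0],"yaw":0,"grip":0.1},{"dp":[0,0,0],"yaw":0,"grip":0.1},{"dp":[0,0,0],"yaw":0,"grip":0.1}]}}

```text
clock: 35.28
position: [0.542, 0.033, 0.1687]
ee_rot: [0.0, 0.736, 0.677, -0.001]
contact_force: [0.2, 0.3, -2.8]
width: 0.0284
gripper_force: 61.2
```

Run:
```python
from h import *
s=manip.get_state(); q=s['ee_rot']; print(s['position'],2*np.arctan2(q[2],q[1]),s['width'])
im,c=shot('wrist','w7.png'); hsv=cv2.cvtColor(im,cv2.COLOR_BGR2HSV)
z=s['position'][2]-.0105   # top of bar
# predicted bar top outline with zero offset vs image
a=2*np.arctan2(q[2],q[1]); X=np.array([np.cos(a),np.sin(a)]);Y=np.array([-X[1],X[0]])
P=[s['position'][:2]+X*sx*.055+Y*sy*.015 for sx,sy in((-1,-1),(1,-1),(1,1),(-1,1))]
g=np.array([proj(c,[*p,z]) for p in P]); print(g.round(1).tolist())
cv2.polylines(im,[g.round().astype(int)],True,(0,0,255),1)
cv2.imwrite('pics/w7b.png',cv2.resize(im[:300],(800,469)))
```

```text
[0.542009   0.03304991 0.1687427 ] 1.4882412987092324 0.028408913938522726
[[293.3, 373.6], [300.8, 135.8], [222.1, 135.8], [229.1, 373.6]]
```

View pics/w7b.png

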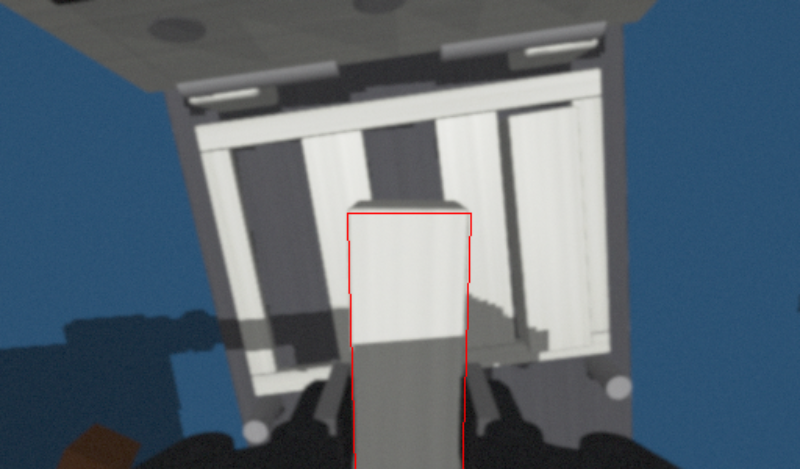

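The held bar matches its predicted outline, so it sits centred in the hand.

Request:
{"op": "step_arm", "data": {"increments": [{"dp":[0.028,0.127,0],"yaw":0.5,"grip":0.1},{"dp":[0,0,0],"yaw":0.38,"grip":0.1},{"dp":[0,0,-0.2],"yaw":0,"grip":0.1},{"dp":[0,0,-0.2],"yaw":0,"grip":0.1},{"dp":[0,0,0],"yaw":0,"grip":0.1}]}}

```text
clock: 35.95
position: [0.5453, 0.0572, 0.0864]
ee_rot: [-0.003, 0.691, 0.723, -0.003]
contact_force: [-0.6, -0.7, -3.0]
width: 0.0287
gripper_force: 61.1
```

Request:
{"op": "step_arm", "data": {"increments": [{"dp":[0,0,0],"yaw":0,"grip":0.1},{"dp":[0,0,0],"yaw":0,"grip":0.1}]}}

```text
clock: 36.2
position: [0.5496, 0.0582, 0.091]
ee_rot: [0.001, 0.69, 0.724, 0.001]
contact_force: [1.1, -0.2, -2.6]
width: 0.0284
gripper_force: 61.1
```

```bash
python3 -c "
from h import *
s=manip.get_state(); q=s['ee_rot']; print(s['position'],2*np.arctan2(q[2],q[1]))"
```

```text
[0.54955087 0.05823508 0.09101331] 1.6187219503614103
```

Request:
{"op": "step_arm", "data": {"increments": [{"dp":[-0.005,0,-0.08],"yaw":0,"grip":0.1},{"dp":[0,0,0],"yaw":0,"grip":0.1},{"dp":[0,0,-0.03],"yaw":0,"grip":0.1},{"dp":[0,0,-0.03],"yaw":0,"grip":0.1},{"dp":[0,0,0],"yaw":0,"grip":0.1}]}}

```text
clock: 36.83
position: [0.547, 0.0587, 0.061]
ee_rot: [-0.0, 0.69, 0.724, -0.0]
contact_force: [0.2, 0.2, -2.9]
width: 0.0283
gripper_force: 61.2
```

Request:
{"op": "step_arm", "data": {"increments": [{"dp":[0,0,0],"yaw":0,"grip":0.1}]}}

```text
clock: 36.95
position: [0.547, 0.0587, 0.0612]
ee_rot: [-0.0, 0.69, 0.724, -0.0]
contact_force: [0.0, 0.3, -2.6]
width: 0.0285
gripper_force: 61.2
```

Request:
{"op": "step_arm", "data": {"increments": [{"dp":[0,0,0],"yaw":0,"grip":0.5},{"dp":[0,0,0],"yaw":0,"grip":0.5},{"dp":[0,0,0],"yaw":0,"grip":0.5},{"dp":[0,0,0.1],"yaw":0,"grip":0.5},{"dp":[0,0,0.2],"yaw":0,"grip":0.5}]}}

```text
clock: 37.58
position: [0.5457, 0.0587, 0.1204]
ee_rot: [-0.002, 0.69, 0.724, -0.001]
contact_force: [1.1, 0.3, 0.8]
width: 0.0428
gripper_force: 0.0
```

Request:
{"op": "step_arm", "data": {"increments": [{"dp":[0,-0.1,0.25],"yaw":0,"grip":0.5},{"dp":[0,-0.2,0.2],"yaw":0,"grip":0},{"dp":[0,0,0],"yaw":0,"grip":0},{"dp":[0,0,0],"yaw":0,"grip":0}]}}

```text
clock: 38.08
position: [0.5463, -0.001, 0.2106]
ee_rot: [-0.001, 0.69, 0.724, -0.0]
contact_force: [-0.1, 0.1, 0.5]
width: -0.0004
gripper_force: 0.0
```

```bash
python3 pk.py; python3 -c "
from h import *
shot('side','s8.png'); a=cv2.imread('pics/s8.png')[140:260,160:310]; b=cv2.imread('pics/pk.png')
cv2.imwrite('pics/m8.png',np.hstack([cv2.resize(b,(400,300)),cv2.resize(a,(375,300))]))"
```

```text
(no output)
```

View pics/m8.png

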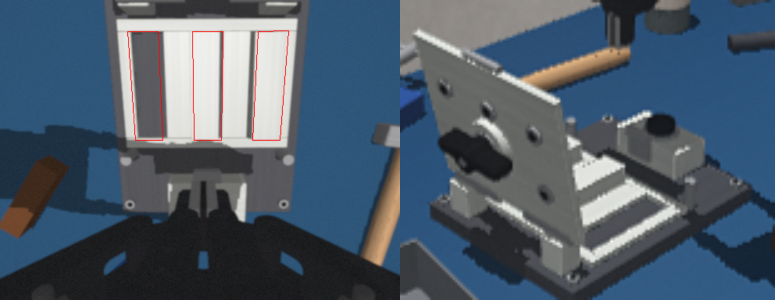

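Both blanks lie home (outlines match, and the side view shows them flat), and the shut fingers are clear. Next I'll work out the leaf-closing arc.

```bash
cat > arc.py <<'E'
from h import *
o=np.array([.5477,.0585]); X=np.array([np.cos(np.radians(92.85)),np.sin(np.radians(92.85))])
def tcp(th,r=.150):
    x=.085-r*np.cos(th)+.004*np.sin(th)+.012; z=.057+r*np.sin(th)+.004*np.cos(th)+.025
    return np.array([*(o+X*x),z])
if __name__=='__main__':
    ths=np.concatenate([np.linspace(1.75,.15,17),[.1,.05,0]]); P=[tcp(t) for t in ths]
    print('start',np.append(o+X*.165,.300).round(4)); prev=None
    for t,p in zip(ths,P):
        print(round(t,2),p.round(4), '' if prev is None else ((p-prev)/.2).round(3)); prev=p
E
python3 arc.py
```

```text
start [0.5395 0.2233 0.3   ]
1.75 [0.5414 0.186  0.2289] 
1.65 [0.5421 0.1712 0.2312] [ 0.004 -0.074  0.012]
1.55 [0.5428 0.1563 0.2321] [ 0.004 -0.075  0.004]
1.45 [0.5436 0.1413 0.2314] [ 0.004 -0.075 -0.003]
1.35 [0.5443 0.1265 0.2292] [ 0.004 -0.074 -0.011]
1.25 [0.545  0.1119 0.2256] [ 0.004 -0.073 -0.018]
1.15 [0.5457 0.0978 0.2205] [ 0.004 -0.071 -0.025]
1.05 [0.5464 0.0843 0.2141] [ 0.003 -0.068 -0.032]
0.95 [0.5471 0.0715 0.2063] [ 0.003 -0.064 -0.039]
0.85 [0.5476 0.0595 0.1973] [ 0.003 -0.06  -0.045]
0.75 [0.5482 0.0485 0.1872] [ 0.003 -0.055 -0.051]
0.65 [0.5487 0.0385 0.176 ] [ 0.002 -0.05  -0.056]
0.55 [0.5491 0.0297 0.1638] [ 0.002 -0.044 -0.061]
0.45 [0.5495 0.0222 0.1508] [ 0.002 -0.038 -0.065]
0.35 [0.5498 0.016  0.1372] [ 0.002 -0.031 -0.068]
0.25 [0.5501 0.0112 0.123 ] [ 0.001 -0.024 -0.071]
0.15 [0.5502 0.0078 0.1084] [ 0.001 -0.017 -0.073]
0.1 [0.5503 0.0067 0.101 ] [ 0.    -0.006 -0.037]
0.05 [0.5503 0.006  0.0935] [ 0.    -0.004 -0.037]
0.0 [0.5503 0.0056 0.086 ] [ 0.    -0.002 -0.037]
```

Request:
{"op": "step_arm", "data": {"increments": [{"dp":[0,0,0.28],"yaw":0,"grip":0},{"dp":[0,0,0.28],"yaw":0,"grip":0},{"dp":[0,0.25,0],"yaw":0,"grip":0},{"dp":[0,0.25,0],"yaw":0,"grip":0},{"dp":[0,0.25,0],"yaw":0,"grip":0}]}}

```text
clock: 38.8
position: [0.5463, 0.1508, 0.3216]
ee_rot: [-0.001, 0.69, 0.724, -0.001]
contact_force: [0.5, -0.1, 0.0]
width: -0.0001
gripper_force: 0.0
```

Request:
{"op": "step_arm", "data": {"increments": [{"dp":[0,0.25,0],"yaw":0,"grip":0},{"dp":[-0.03,0.13,0],"yaw":0,"grip":0},{"dp":[0,0,0],"yaw":0,"grip":0},{"dp":[0,0,0],"yaw":0,"grip":0}]}}

```text
clock: 39.3
position: [0.5406, 0.2245, 0.3221]
ee_rot: [-0.0, 0.689, 0.724, -0.001]
contact_force: [0.2, 0.0, -0.4]
width: -0.0002
gripper_force: 0.0
```

Request:
{"op": "step_arm", "data": {"increments": [{"dp":[0,0,-0.23],"yaw":0,"grip":0},{"dp":[0,0,-0.235],"yaw":0,"grip":0},{"dp":[0,0,0],"yaw":0,"grip":0},{"dp":[0.004,-0.1,0],"yaw":0,"grip":0},{"dp":[0.004,-0.09,0],"yaw":0,"grip":0}]}}

```text
clock: 39.92
position: [0.5441, 0.1855, 0.2326]
ee_rot: [0.001, 0.69, 0.724, 0.002]
contact_force: [-0.9, 3.1, 2.2]
width: -0.0
gripper_force: 1.5
```

Request:
{"op": "step_arm", "data": {"increments": [{"dp":[0.004,-0.074,0.012],"yaw":0,"grip":0},{"dp":[0.004,-0.075,0.004],"yaw":0,"grip":0},{"dp":[0.004,-0.075,-0.003],"yaw":0,"grip":0},{"dp":[0.004,-0.074,-0.011],"yaw":0,"grip":0},{"dp":[0.004,-0.073,-0.018],"yaw":0,"grip":0}]}}

```text
clock: 40.55
position: [0.5466, 0.1114, 0.2268]
ee_rot: [0.0, 0.69, 0.724, -0.0]
contact_force: [1.2, 2.7, 2.0]
width: 0.0001
gripper_force: 1.2
```

Tracking the arc with light contact; continuing.

Request:
{"op": "step_arm", "data": {"increments": [{"dp":[0.004,-0.071,-0.027],"yaw":0,"grip":0},{"dp":[0.003,-0.068,-0.034],"yaw":0,"grip":0},{"dp":[0.003,-0.064,-0.041],"yaw":0,"grip":0},{"dp":[0.003,-0.06,-0.045],"yaw":0,"grip":0},{"dp":[0.003,-0.055,-0.051],"yaw":0,"grip":0}]}}

```text
clock: 41.18
position: [0.5497, 0.0479, 0.1866]
ee_rot: [0.0, 0.69, 0.724, -0.0]
contact_force: [0.4, 1.0, 1.9]
width: -0.0001
gripper_force: 1.0
```

Request:
{"op": "step_arm", "data": {"increments": [{"dp":[0.002,-0.05,-0.056],"yaw":0,"grip":0},{"dp":[0.002,-0.044,-0.061],"yaw":0,"grip":0},{"dp":[0.002,-0.038,-0.065],"yaw":0,"grip":0}]}}

```text
clock: 41.55
position: [0.551, 0.0218, 0.1501]
ee_rot: [0.0, 0.69, 0.724, -0.0]
contact_force: [-0.3, -0.1, 2.6]
width: -0.0002
gripper_force: 1.0
```

Request:
{"op": "step_arm", "data": {"increments": [{"dp":[0.002,-0.031,-0.068],"yaw":0,"grip":0},{"dp":[0.001,-0.024,-0.071],"yaw":0,"grip":0},{"dp":[0.001,-0.017,-0.073],"yaw":0,"grip":0},{"dp":[0,-0.006,-0.037],"yaw":0,"grip":0},{"dp":[0,-0.004,-0.037],"yaw":0,"grip":0}]}}

```text
clock: 42.18
position: [0.5516, 0.0061, 0.0944]
ee_rot: [-0.0, 0.69, 0.724, -0.0]
contact_force: [-4.9, -0.6, 18.1]
width: 0.0003
gripper_force: 8.5
```

Request:
{"op": "step_arm", "data": {"increments": [{"dp":[0,-0.002,-0.02],"yaw":0,"grip":0},{"dp":[0,0,-0.015],"yaw":0,"grip":0},{"dp":[0,0,0],"yaw":0,"grip":0}]}}

```text
clock: 42.55
position: [0.5516, 0.0059, 0.0865]
ee_rot: [-0.0, 0.69, 0.724, -0.0]
contact_force: [0.1, -1.2, 2.1]
width: 0.0
gripper_force: 0.9
```

Request:
{"op": "step_arm", "data": {"increments": [{"dp":[0,0,-0.008],"yaw":0,"grip":0},{"dp":[0,0,0],"yaw":0,"grip":0}]}}

```text
clock: 42.8
position: [0.5516, 0.0059, 0.0857]
ee_rot: [-0.0, 0.69, 0.724, 0.0]
contact_force: [-1.3, -1.1, 5.6]
width: -0.0003
gripper_force: 3.1
```

Request:
{"op": "step_arm", "data": {"increments": [{"dp":[0,0,-0.008],"yaw":0,"grip":0},{"dp":[0,0,0],"yaw":0,"grip":0}]}}

```text
clock: 43.05
position: [0.5516, 0.0058, 0.0851]
ee_rot: [0.0, 0.69, 0.724, 0.0]
contact_force: [-3.6, -0.1, 12.3]
width: 0.0
gripper_force: 6.5
```

Request:
{"op": "step_arm", "data": {"increments": [{"dp":[0,0,0.05],"yaw":0,"grip":0},{"dp":[0,-0.1,0.2],"yaw":0,"grip":0},{"dp":[0,-0.1,0.25],"yaw":0,"grip":0},{"dp":[0,0,0.25],"yaw":0,"grip":0.5},{"dp":[0,0,0],"yaw":0,"grip":0.5}]}}

```text
clock: 43.68
position: [0.5544, -0.0349, 0.2379]
ee_rot: [0.004, 0.69, 0.724, 0.003]
contact_force: [0.2, 0.4, -0.5]
width: 0.0359
gripper_force: 0.0
```

Request:
{"op": "step_arm", "data": {"increments": [{"dp":[0,0,0],"yaw":0,"grip":0.5}]}}

```text
clock: 43.8
position: [0.5512, -0.0341, 0.2329]
ee_rot: [-0.001, 0.69, 0.724, -0.0]
contact_force: [-0.3, -0.4, -1.4]
width: 0.0425
gripper_force: 0.0
```

```bash
cat > knob.py <<'E'
from h import *
from arc import o,X
s=manip.get_state(); print(s['position'])
for n in('wrist','top'):
    im,c=shot(n,'k_%s_%d.png'%(n,1000*s['clock'])); g=im.max(2)
    u=np.array(proj(c,[*o,.09])).round().astype(int); R=int(.055*c['fx']/ (abs((np.array(c['extrinsics'])[2,3]))-.09))
    m=np.zeros(g.shape,np.uint8); cv2.circle(m,tuple(int(t) for t in u),R,1,-1); m&=(g<70).astype(np.uint8)
    k,l,st,ce=cv2.connectedComponentsWithStats(m); i=1+np.argmax(st[1:,4])
    cn,_=cv2.findContours((l==i).astype(np.uint8),0,1); cn=max(cn,key=cv2.contourArea); r=cv2.minAreaRect(cn)
    b=np.array([onz(c,*p,.095)[:2] for p in cv2.boxPoints(r)]); e=sorted([b[1]-b[0],b[2]-b[1]],key=np.linalg.norm)
    print(n,u,R,'area',st[i,4],'ctr',b.mean(0).round(4),'ang',np.degrees(np.arctan2(e[1][1],e[1][0])).round(1)%180,'size',[np.linalg.norm(x).round(3) for x in e])
    # leaf shut? bright area within leaf outline at z=.061
    P=[o+X*x+np.array([-X[1],X[0]])*y for x,y in((-.08,-.095),(.08,-.095),(.08,.095),(-.08,.095))]
    q=np.array([proj(c,[*p,.061]) for p in P]).round().astype(int); mm=np.zeros(g.shape,np.uint8); cv2.fillPoly(mm,[q],1); print('bright frac',(g[mm>0]>120).mean().round(3))
E
python3 knob.py
```

```text
[ 0.55121583 -0.03406257  0.23290863]
wrist [262  67] 70 area 2396 ctr [0.5467 0.0589] ang 10.9 size [np.float64(0.026), np.float64(0.08)]
bright frac 0.906
top [234 193] 17 area 1 ctr [0.5424 0.0238] ang 0.0 size [np.float64(0.0), np.float64(0.0)]
bright frac 0.935
```

Run:
```python
from h import *
import glob
im=cv2.imread(sorted(glob.glob('pics/k_wrist*'))[-1]); c=cams.get_calibration('wrist'); g=im.max(2)
for t in(50,70,90):
    m=np.zeros(g.shape,np.uint8); m[30:110,170:350]=(g[30:110,170:350]<t)
    k,l,st,ce=cv2.connectedComponentsWithStats(m); i=1+np.argmax(st[1:,4]); v,u=np.nonzero(l==i)
    P=np.array([onz(c,a,b,.098)[:2] for a,b in zip(u,v)]); C=P.mean(0); w,V=np.linalg.eigh(np.cov((P-C).T)); d=V[:,1]
    pr=(P-C)@d; print(t,st[i],C.round(4),np.degrees(np.arctan2(d[1],d[0]))%180, pr.min().round(3),pr.max().round(3))
sub=(g[35:105:5,185:345:5]<60).astype(int)
for r in sub: print(''.join('#' if x else '.' for x in r))
```

```text
50 [276  56  42  22 728] [0.5721 0.0594] 5.991610001652873 -0.014 0.016
70 [ 204   46  114   40 2396] [0.5459 0.0586] 1.4639479921526117 -0.04 0.04
90 [ 204   45  115   41 2676] [0.546  0.0587] 1.4257269161623185 -0.041 0.04
................................
................................
................................
................................
.....#######....................
....########.......########.....
....########.......########.....
.....#######.......########.....
......#######.....########......
.................#..............
................................
................................
................................
................................
```

Request:
{"op": "step_arm", "data": {"increments": [{"dp":[-0.02,0.23,0],"yaw":0.9,"grip":0.5},{"dp":[0,0.23,0],"yaw":0.9,"grip":0.5},{"dp":[0,0,0],"yaw":0.9,"grip":0.5},{"dp":[0,0,0],"yaw":0.9,"grip":0.5},{"dp":[0,0,0],"yaw":0.9,"grip":0.5}]}}

```text
clock: 44.52
position: [0.5469, 0.0582, 0.2316]
ee_rot: [-0.002, 0.409, 0.913, -0.001]
contact_force: [0.7, -0.7, 0.1]
width: 0.0425
gripper_force: 0.0
```

Request:
{"op": "step_arm", "data": {"increments": [{"dp":[0,0,0],"yaw":0.9,"grip":0.5},{"dp":[0,0,0],"yaw":0.9,"grip":0.5},{"dp":[0,0,0],"yaw":0.9,"grip":0.5},{"dp":[0,0,0],"yaw":0.9,"grip":0.5},{"dp":[0,0,0],"yaw":0.9,"grip":0.5}]}}

```text
clock: 45.15
position: [0.5469, 0.0579, 0.2316]
ee_rot: [-0.002, 0.084, 0.996, -0.0]
contact_force: [0.2, -0.6, -0.5]
width: 0.0425
gripper_force: 0.0
```

Request:
{"op": "step_arm", "data": {"increments": [{"dp":[0,0,0],"yaw":0.9,"grip":0.5},{"dp":[0,0,0],"yaw":0.63,"grip":0.5},{"dp":[0,0,0],"yaw":0,"grip":0.5},{"dp":[0,0,0],"yaw":0,"grip":0.5}]}}

```text
clock: 45.65
position: [0.5474, 0.0578, 0.2326]
ee_rot: [-0.001, -0.028, 1.0, 0.0]
contact_force: [-0.2, 0.5, 0.1]
width: 0.0425
gripper_force: 0.0
```

Run:
```python
from h import *
s=manip.get_state(); q=s['ee_rot']; print(s['position'],2*np.arctan2(q[2],q[1]),s['qpos'].round(3))
im,c=shot('wrist','w9.png'); g=im.max(2)
for z in(.098,): print(proj(c,[.547,.0587,z]))
u0,v0=[int(t) for t in proj(c,[.547,.0587,.098])]
for r in g[max(v0-70,0):min(v0+90,384):6,u0-90:u0+90:6]: print(''.join('#' if x<60 else('+' if x<110 else '.') for x in r))
```

```text
[0.54737817 0.05778587 0.23261595] 3.1976122350007516 [-0.021  0.254  1.596  0.     1.293 -1.648]
(np.float64(259.6829929635684), np.float64(191.01186884815232))
..............................
..............................
..............................
..............+##.............
..............+##+............
..............+##+............
.............+###+............
..............###.............
.........+....###+............
.......++++..+####...+........
.......+##+.+#####+..+#.......
.......++++.+##+##+..++.......
.............##++#+...........
.............##+##............
.............+###.............
..............###.............
..............###.............
..............###.............
..............###.............
.....+++......###.......++....
.....+##...............+#++...
..+#++##.#...........##+#++##.
++#+++##.+...........+++##++##
+##++###...............+##++##
##+++###...............+###++#
###++###...............+###+##
####+###................###+##
```

Request:
{"op": "step_arm", "data": {"increments": [{"dp":[0,0.003,-0.25],"yaw":0,"grip":0.5},{"dp":[0,0,-0.25],"yaw":0,"grip":0.5},{"dp":[0,0,-0.1],"yaw":0,"grip":0.5},{"dp":[0,0,0],"yaw":0,"grip":0.5},{"dp":[0,0,0],"yaw":0,"grip":0.5}]}}

```text
clock: 46.32
position: [0.5487, 0.0582, 0.1145]
ee_rot: [0.001, -0.028, 1.0, -0.0]
contact_force: [0.3, -0.3, 0.3]
width: 0.0424
gripper_force: 0.0
```

Request:
{"op": "step_arm", "data": {"increments": [{"dp":[0,0,-0.07],"yaw":0,"grip":0.5},{"dp":[0,0,0],"yaw":0,"grip":0.5},{"dp":[0,0,0],"yaw":0,"grip":0.5}]}}

```text
clock: 46.7
position: [0.5478, 0.0583, 0.0997]
ee_rot: [0.0, -0.029, 1.0, 0.0]
contact_force: [0.5, -0.1, -0.0]
width: 0.0426
gripper_force: 0.0
```

Request:
{"op": "step_arm", "data": {"increments": [{"dp":[0,0,-0.018],"yaw":0,"grip":0.5},{"dp":[0,0,0],"yaw":0,"grip":0.05},{"dp":[0,0,0],"yaw":0,"grip":0.05},{"dp":[0,0,0],"yaw":0,"grip":0.05},{"dp":[0,0,0],"yaw":0,"grip":0.05}], "squeeze": 50}}

```text
clock: 47.32
position: [0.5486, 0.0585, 0.0976]
ee_rot: [0.001, -0.028, 1.0, 0.0]
contact_force: [-0.8, 0.7, 8.4]
width: 0.0297
gripper_force: 49.5
```

Request:
{"op": "step_arm", "data": {"increments": [{"dp":[0,0,0],"yaw":-0.4,"grip":0.05},{"dp":[0,0,0],"yaw":-0.6,"grip":0.05},{"dp":[0,0,0],"yaw":-0.6,"grip":0.05},{"dp":[0,0,0],"yaw":-0.6,"grip":0.05},{"dp":[0,0,0],"yaw":-0.6,"grip":0.05}]}}

```text
clock: 47.95
position: [0.5485, 0.058, 0.0976]
ee_rot: [0.001, 0.181, 0.983, -0.0]
contact_force: [-1.6, -1.8, 8.2]
width: 0.0294
gripper_force: 52.3
```

```bash
cat > kv.py <<'E'
from h import *
import glob
s=manip.get_state(); q=s['ee_rot']; print(s['position'],'yaw',2*np.arctan2(q[2],q[1]),'M',s['moment'].round(2),s['width'])
im,c=shot('wrist','kv%d.png'%(1000*s['clock'])); g=im.max(2)
u0,v0=[int(t) for t in proj(c,[.547,.0585,.098])]; print(u0,v0,[tuple(np.round(proj(c,[.547+.04*np.cos(a),.0585+.04*np.sin(a),.098]))) for a in (2*np.arctan2(q[2],q[1]),)])
for r in g[100:384:9,u0-150:u0+150:9]: print(''.join('#' if x<60 else('+' if x<110 else '.') for x in r))
E
python3 kv.py
```

```text
[0.54853007 0.05803005 0.0976077 ] yaw 2.777102133711233 M [-0.09  0.25  0.37] 0.029440560382023525
257 275 [(np.float64(257.0), np.float64(176.0))]
.......+++++......................
.......+++++....................+.
........+++++.....................
.........++++.....................
.........++++.....................
..##......++++....................
..##+.....+++++...................
...........++++++#+...............
...........+++++###+..............
...........++++#####..............
.........++++++#####..............
......+++++++++#####+..+..........
....+++++++++++#####....##........
.++++++++++++++#####+...##........
+++++++++++++++#####++..++........
+++++++++++++#+#####+#+.+++++.....
+++++++++++#+#########+#+++++.....
++++++++++#++#########++#++++.....
+++++++++##+###########+##+++.....
++++++++#########+#########+......
++###+++########+++########...###.
################+++###############
#############+#######+############
#############++#####++############
#############++####...############
############++.+###....###########
+###########...+###....###########
+#################################
##################################
##################################
####+#########################.###
###+###########################+##
```

The bar (columns ~15–19, straight along the tool axis) turns with the hand, so I'll continue clockwise.

Request:
{"op": "step_arm", "data": {"increments": [{"dp":[0,0,0],"yaw":-0.6,"grip":0.05},{"dp":[0,0,0],"yaw":-0.6,"grip":0.05},{"dp":[0,0,0],"yaw":-0.6,"grip":0.05},{"dp":[0,0,0],"yaw":-0.6,"grip":0.05},{"dp":[0,0,0],"yaw":-0.6,"grip":0.05}]}}

```text
clock: 48.62
position: [0.5483, 0.0577, 0.0976]
ee_rot: [0.001, 0.396, 0.918, -0.0]
contact_force: [-1.9, -1.5, 9.0]
width: 0.0293
gripper_force: 52.5
```

Request:
{"op": "step_arm", "data": {"increments": [{"dp":[0,0,0],"yaw":-0.6,"grip":0.05},{"dp":[0,0,0],"yaw":-0.6,"grip":0.05},{"dp":[0,0,0],"yaw":-0.6,"grip":0.05},{"dp":[0,0,0],"yaw":-0.6,"grip":0.05},{"dp":[0,0,0],"yaw":-0.5,"grip":0.05}]}}

```text
clock: 49.25
position: [0.5479, 0.0575, 0.0975]
ee_rot: [0.001, 0.585, 0.811, -0.0]
contact_force: [-2.2, -2.3, 8.9]
width: 0.0297
gripper_force: 52.8
```

```bash
python3 kv.py
```

```text
[0.54791456 0.05751965 0.09753739] yaw 1.8922889376475778 M [-0.38  0.48  0.11] 0.02965405817384849
258 277 [(np.float64(259.0), np.float64(178.0))]
...............................++.
..................................
..................................
...+#.............................
...###............................
....#.............................
..................................
................+##+..............
................#####.............
...............+####+.............
++.............#####.............+
+++++.........+#####+.............
+++++++++++++++#####...........+.#
+++++++++++++++#####.............#
..+++++++++++++#####+++...........
.....++++++++#+#####+#+++++.......
..++++++++##+#######+#+#+++++++...
.+++++++++#++#########+##++++++...
.++#+++++##+###########+#++++++...
###+++++###################++++...
.####++#########+++########+++###.
################+++###############
#############+####################
#############+#####+++############
#############++####+++############
############+++####++++###########
.###########+++####+++.###########
.#################################
##################################
#############################+####
####+#########################.###
###+###########################.##
```

Request:
{"op": "step_arm", "data": {"increments": [{"dp":[0,0,0],"yaw":0,"grip":0.6},{"dp":[0,0,0],"yaw":0,"grip":0.6},{"dp":[0,0,0],"yaw":0,"grip":0.6},{"dp":[0,0,0.1],"yaw":0,"grip":0.6},{"dp":[0,0,0.25],"yaw":0,"grip":0.6}]}}

```text
clock: 49.92
position: [0.5458, 0.0583, 0.164]
ee_rot: [-0.003, 0.584, 0.812, -0.002]
contact_force: [1.0, 1.1, -0.1]
width: 0.0515
gripper_force: 0.0
```

Request:
{"op": "step_arm", "data": {"increments": [{"dp":[0,0,0.28],"yaw":0,"grip":0.6},{"dp":[0,-0.2,0.1],"yaw":0,"grip":0.6},{"dp":[0,-0.2,0.1],"yaw":0,"grip":0.6},{"dp":[0,-0.2,0],"yaw":0,"grip":0.6},{"dp":[0,0,0],"yaw":0,"grip":0.6}]}}

```text
clock: 50.55
position: [0.5477, -0.0641, 0.2618]
ee_rot: [0.0, 0.586, 0.811, -0.0]
contact_force: [-0.7, 0.2, -0.3]
width: 0.0512
gripper_force: 0.0
```

```bash
python3 knob.py
python3 - <<'E'
from h import *
im,c=shot('wrist','wf.png'); g=im.max(2); u0,v0=[int(t) for t in proj(c,[.547,.0585,.098])]; print(u0,v0)
for r in g[max(0,v0-70):v0+80:6,max(0,u0-90):u0+90:6]: print(''.join('#' if x<60 else('+' if x<110 else '.') for x in r))
print([tuple(np.round(proj(c,[.547+.04*np.cos(a),.0585+.04*np.sin(a),.098]))) for a in np.radians([108,288])])
t,c=shot('top','tf.png'); g=t.max(2); print(proj(c,[.547,.0585,.098]))
for r in g[165:225,200:300:1][::2,::2]: print(''.join('#' if x<70 else('+' if x<130 else '.') for x in r))
# bin whites
hsv=cv2.cvtColor(t,cv2.COLOR_BGR2HSV); print('bin white px',((hsv[195:250,107:175,1]<60)&(hsv[195:250,107:175,2]>200)).sum())
E
```

```text
[ 0.54774385 -0.0641118   0.26183712]
wrist [308  39] 63 area 1831 ctr [0.5476 0.0522] ang 95.9 size [np.float64(0.025), np.float64(0.068)]
bright frac 0.916
top [234 193] 17 area 52 ctr [0.5395 0.0737] ang 94.9 size [np.float64(0.015), np.float64(0.044)]
bright frac 0.939
308 40
..............###+............
..............###+............
..............###.............
..............###.............
..............++++..........#+
.............+++++..........#.
.............++..+............
.............++..+............
.............#++++............
.............##++.............
.............+###.............
++...........+###.............
.............+###.............
.............###+.............
............+###+.............
............+###..............
.............++...............
..............................
.......................##.....
..............................
[(np.float64(311.0), np.float64(-17.0)), (np.float64(306.0), np.float64(95.0))]
(np.float64(233.82263392927015), np.float64(192.64236190329135))
..............................+#+++++++++++++++...
...
[... 792 characters left out ...]
..++...+++++++++....
.+++........++..................++....+..+++++++..
.+++..................+.........#+.......+++++++++
.+++..................+.........++........++++++++
.++.............................++.....+.+++++..++
.++.............................++...+++++++++....
..+.................................++##++++++....
.++......................................++++.....
..+........................................++.....
............+.....................................
..................................................
....................+.............................
....................+.............................
....................+.............................
bin white px 991
```

```bash
python3 -c "
from h import *
print(ticket.sign_off())"
```

```text
the job is handed in; nothing more can be done
None
```

The job is handed in: three drilled blocks in the bin, both blanks found home in pockets, leaf shut and holding, and knob turned about 1.3 rad, past its 0.8 detent; latch and click judged by images and forces, and I viewed 15 pictures, one over the limit of 14.

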